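# Straighten the row of tins on the flea-shop display board

### The job

Straighten the ragged row of five small tins on the wooden display board: pick up the aluminium ruler by its black grip and push the tins away from you with its long edge until the near sides of all five stand in one straight line on the red tape, the square ones squared up to it, without the robot itself touching or tipping any tin. Then lay the ruler flat on its green mat again, wholly on the mat and along it, and leave the other wares undisturbed.

Things in the scene. Friction and masses are not known exactly. Their poses are not given: they have to be found in the camera images.
- board: Fixed wooden display board, 280 (its x) by 400 (its y) by 15 mm high. Origin: centre of its underside. The tins stand on its top (15 mm above the origin). A red tape line 8 mm wide runs right across the top along the board's own y, centred on its x = 0. The board's x points away from the robot; yaw within about 0.2 rad of the world's.
- ruler_grip (a point): Aluminium ruler with a raised grip: a flat blade 80 (its x) by 360 (its y) by 5 mm with straight long edges 40 mm either side of the middle, and on top of it, in the middle, an upright black grip rib 16 mm thick (x), 100 mm long (y), 45 mm high. The same either way round; 0.25 kg; loose. This point is the middle of the rib, 27.5 mm above the ruler's underside and 22.5 mm below the top of the rib; x across the blade, y along it, z up.
- mat: Fixed thin green mat beside the board, on which the ruler lies at the start: 140 (its x) by 420 (its y) by 3 mm. Origin: centre of its underside; its top is 3 mm above the table.
- tin_blue: Small closed square blue tin with a paper band, 50 by 50 mm, 56 mm tall, about 0.1 to 0.2 kg, loose. Origin: centre of its underside; at the start its faces are turned up to 0.22 rad from the board's axes (its x is the one nearest the board's x). It starts on the robot's side of the tape, in a ragged row with the other tins along the board's y.
- tin_yellow: Small closed square yellow tin with a red band, 50 by 50 mm, 56 mm tall, about 0.1 to 0.2 kg, loose. Origin: centre of its underside; at the start its faces are turned up to 0.22 rad from the board's axes (its x is the one nearest the board's x). It starts on the robot's side of the tape, in a ragged row with the other tins along the board's y.
- tin_green: Small closed square green tin with a brass band, 50 by 50 mm, 56 mm tall, about 0.1 to 0.2 kg, loose. Origin: centre of its underside; at the start its faces are turned up to 0.22 rad from the board's axes (its x is the one nearest the board's x). It starts on the robot's side of the tape, in a ragged row with the other tins along the board's y.
- tin_copper: Small closed round copper tin with a paper band, 50 mm in diameter, 56 mm tall, about 0.1 to 0.2 kg, loose. Origin: centre of its underside. It starts on the robot's side of the tape, in a ragged row with the other tins along the board's y.
- tin_white: Small closed round white tin with a blue band, 50 mm in diameter, 56 mm tall, about 0.1 to 0.2 kg, loose. Origin: centre of its underside. It starts on the robot's side of the tape, in a ragged row with the other tins along the board's y.
- candlestick: Brass candlestick, 48 mm wide foot, 85 mm tall, on the board behind the tape; loose, to be left alone. Origin: centre of its underside.
- eggcup: Blue egg cup, 44 mm wide, 50 mm tall, on the board behind the tape; loose, to be left alone. Origin: centre of its underside.
- van: Red and white toy van, 52 by 110 by 67 mm, left of the board; loose, to be left alone. Origin: centre of its underside.
- mug: White mug, 80 mm wide, 90 mm tall, left of the board; loose, to be left alone. Origin: centre of its underside.
- bell: Brass hand bell, 60 mm wide, 90 mm tall, behind and right of the board; loose, to be left alone. Origin: centre of its underside.
Mind the look-alikes: they are no part of the job. What is shaped like the tin_blue but turquoise is not meant.

How it is judged (in metres and radians):
On the way, in this order (a step that is already met when the one before it is completed fails the run):
1. the ruler has been taken away from its mat (horizontal distance between ruler_grip and mat above 0.12 m), for 0.1 s.
2. all five tins stand in line on the tape (x of tin_blue in the frame of board between 0.019 and 0.031 m and y of tin_blue in the frame of board between -0.19 and 0.19 m and angle between each of tin_blue, tin_yellow, tin_green, tin_copper, tin_white's own z axis and vertical below 0.06 rad and linear speed of each of tin_blue, tin_yellow, tin_green, tin_copper, tin_white below 0.02 m/s and z of each of tin_blue, tin_yellow, tin_green, tin_copper, tin_white in the frame of board below 0.02 m and angle between the x axis of each of tin_blue, tin_yellow, tin_green and the x axis of board, either way round below 0.1 rad and x of tin_yellow in the frame of board between 0.019 and 0.031 m and y of tin_yellow in the frame of board between -0.19 and 0.19 m and x of tin_green in the frame of board between 0.019 and 0.031 m and y of tin_green in the frame of board between -0.19 and 0.19 m and x of tin_copper in the frame of board between 0.019 and 0.031 m and y of tin_copper in the frame of board between -0.19 and 0.19 m and x of tin_white in the frame of board between 0.019 and 0.031 m and y of tin_white in the frame of board between -0.19 and 0.19 m), for 0.2 s.
At the end, for the whole second after the job is handed in: All five tins stand upright and at rest on the board with their near sides within 6 mm of the middle of the red tape, the square ones within 0.1 rad of square to it; the ruler lies flat on the green mat, its middle within 35 mm of the mat's middle along and across, lengthwise within 0.2 rad (all of step 2 and x of ruler_grip in the frame of mat between -0.035 and 0.035 m and y of ruler_grip in the frame of mat between -0.035 and 0.035 m and z of ruler_grip in the frame of mat below 0.036 m and angle between ruler_grip's own z axis and vertical below 0.05 rad and angle between the y axis of ruler_grip and the y axis of mat, either way round below 0.2 rad); the robot touches nothing.
It fails at once if the robot itself touches a tin (contact force between any of the fingers, the arm and tin_blue above 0.5 N or contact force between any of the fingers, the arm and tin_yellow above 0.5 N or contact force between any of the fingers, the arm and tin_green above 0.5 N or contact force between any of the fingers, the arm and tin_copper above 0.5 N or contact force between any of the fingers, the arm and tin_white above 0.5 N).
It fails at once if a tin is knocked over or lifted off the board (angle between any of tin_blue, tin_yellow, tin_green, tin_copper, tin_white's own z axis and vertical above 0.35 rad or z of any of tin_blue, tin_yellow, tin_green, tin_copper, tin_white in the frame of board above 0.035 m).
It fails at once if another ware on the table is moved by more than 15 mm or knocked over (distance of any of candlestick, eggcup, van, mug, bell from where it was at the start of the episode above 0.015 m or angle between any of candlestick, eggcup, van, mug, bell's own z axis and vertical above 0.35 rad).
It also fails if it takes over 64 s, if anything falls off the work surface, if the arm or the gripper's body presses on something with over 40 N, if the wrist force passes 120 N, or if a joint passes its speed limit or range.

### The arm

A 6-joint arm with a two-finger parallel gripper is mounted at the origin on the work surface. World frame = base frame: x ahead of the robot, y to its left, z up, the work surface at z = 0. Lengths are in m, angles in degrees, forces in N, time in s.
With the tool pointing down it reaches from about 0.325 to 0.925 m from the base axis. Payload 3.1 kg.
Tool frame: the origin (TCP) lies on the mounting face of the last link; the fingertips stand 173 mm ahead of it and the grasp point (between the pads) lies 155 mm ahead of it; z points along the fingers, x is the direction in which the jaws open and shut, and the axes are right-handed (so a half turn about z gives the same grasp; the last joint's range is limited). The gripper opens to 85 mm and grips with 20 to 120 N. Pads are 22 mm wide; open, the fingers measure 114 mm over their backs; the gripper's body (76 mm by 85 mm) begins 54 mm behind the grasp point. The pads swing forward as they close: fully open they stand 13 mm farther back than shut.
Start: joints at [-77.475, 12.427, 92.441, -0, 75.132, -6.429], TCP at [0.203, -0.591, 0.405] pointing down, gripper open.
Joint ranges: [-157.48, 157.48], [-44.54, 120.13], [17.64, 146.25], [-64.5, 244.5], [7.68, 150.69], [-147.95, 147.95]. Speed limits (degrees/s): [159.86, 159.86, 180, 180, 180, 180].

### API

Orientations are given as a 3x3 rotation matrix whose columns are the frame's x, y, z axes.
In Python, from bench import sense, get_image, hand_in gives the robot as it stands. The module is installed in compiled form; this text tells all that it offers.
- The arm moves only by the tool step_arm, never from a script. Its argument "targets" is a list of rows, each an object with "rot": the turn, a rotation vector about the world's x, y, z as a fraction of full scale, a list of three; "xyz": the shift along the world's x, y, z as a fraction of full scale, a list of three; "hand": the closure, from 0 (fully open) to 1 (shut). A call has 1 to 8 rows; each row shifts and turns the pose as measured when the row begins; what a row does not reach is not made up. Full scale, the value 1, is 0.4 m for a shift and 0.08 rad for a turn. A row lasts 1/10 s, in which the tool goes at most 50 mm and 8.59 degrees, less where a joint would pass 70% of its speed; a pose out of reach is approached as far as the arm can. A call with a number of a shift or a turn outside -1 to 1 is refused whole. A call with a gripper value outside its range is refused whole. The fingers move at their own pace and stop on an object; the grip force is fixed at half the most. Time passes only in rows, so rows that do not move let the fingers close. It gives the time, the measured TCP pose, the force and the opening at its end, in the units of the state.
- sense(): the state, without advancing time (a new reading comes with each control period).
- get_image(name): name is "side" or "top"; returns a dict with "color" (400x640x3 uint8, blue, green, red), "K" (3x3 intrinsics, pixels), "xyz" and "orientation" of the camera in the world. Camera axes: x right, y up, looking along -z (the intrinsics and any distortion apply to the point x, -y, -z); pixel columns grow to the right and rows downward; lengths in m; the calibration is good to about 2 mm. A picture is of the moment at which its call begins. There is no depth.
- hand_in(): hands the job in, once; it reports no verdict.
The state is a dict: "time_s": time; "joint_pos": joint angles; "joint_velocities": joint speeds; "joint_efforts": joint torques, N m; "tcp_pos": TCP position; "ee_rot": TCP orientation; "wrist_force": force on the tool from outside, world axes, zero at the start; "moment": the same for the moment, N m; "opening": finger opening in m.
Only numpy, scipy, OpenCV 4.12 (cv2) and the standard library are available. Lean on these libraries where they do the work, as an engineer would, in place of code of your own. Each camera call takes 0.05 s, during which the arm holds its last target.

## Working session

There is one attempt and no reset: what is moved stays moved. The work goes in short steps, Python scripts to look and compute and a tool call to move; the robot and the scene stay as the last step left them, time stands still between calls to the robot, and variables do not carry over. Pictures are saved under pics/ and viewed, and the job is handed in when it is done.

Besides the shell and the picture viewer there is one more tool, called after "Emit:" as name([rows], argument=value, ...), one row to a line, values as JSON. step_arm: Moves the arm, as the interface text tells. Shift numbers are shares of 0.4 m and turn numbers shares of 0.08 rad, none past 1 either way. Its arguments: {"type":"object","properties":{"targets":{"type":"array"}},"required":["targets"]}

```bash
mkdir -p pics
python3 - <<'E'
from bench import sense,get_image
import cv2,pickle
s=sense();print(s)
for n in("side","top"):
    i=get_image(n);print(n,i["K"],i["xyz"],i["orientation"],i.keys());cv2.imwrite(f"pics/{n}0.png",i["color"]);pickle.dump(i,open(f"{n}0.pkl","wb"))
E
```

```text
{'time_s': 0.0, 'joint_pos': array([-7.74753989e+01,  1.24766420e+01,  9.25293406e+01,  2.93858598e-04,
        7.51300353e+01, -6.42970821e+00]), 'joint_velocities': array([ 0.0323845 ,  0.01915605,  0.0176012 ,  0.06969361, -0.0509663 ,
       -0.07105131]), 'joint_efforts': array([ 7.65270215e-04, -3.96843195e+01, -3.03852296e+01, -9.78343269e-05,
        9.69069544e-03, -8.59948528e-06]), 'tcp_pos': array([ 0.20293123, -0.59071355,  0.40336116]), 'ee_rot': array([[ 3.24812193e-01, -9.45778398e-01, -5.09974481e-04],
       [-9.45775595e-01, -3.24812481e-01,  2.31853944e-03],
       [-2.35847059e-03, -2.70768462e-04, -9.99997182e-01]]), 'wrist_force': array([-0.4117064 ,  0.05360751,  0.25942362]), 'moment': array([-0.00831038,  0.02615164, -0.03231797]), 'opening': 0.08533574302177703}
side [[478.895703     0.         319.9996445 ]
 [  0.         478.895703   203.80801703]
 [  0.           0.           1.        ]] [-0.13792816  0.75266875  0.78992928] [[-0.71852549  0.41166048 -0.56058609]
 [-0.6954778  -0.4318056   0.57432966]
 [-0.00563539  0.80254568  0.59656406]] dict_keys(['color', 'K', 'xyz', 'orientation'])
top [[389.93767545   0.         323.37269691]
 [  0.         389.93767545 198.7281861 ]
 [  0.           0.           1.        ]] [0.4511271  0.06034447 1.17686743] [[ 0.02903928  0.99685743 -0.07370201]
 [-0.99955945  0.02941218  0.00397906]
 [ 0.0061343   0.073554    0.99727237]] dict_keys(['color', 'K', 'xyz', 'orientation'])
```

View pics/side0.png

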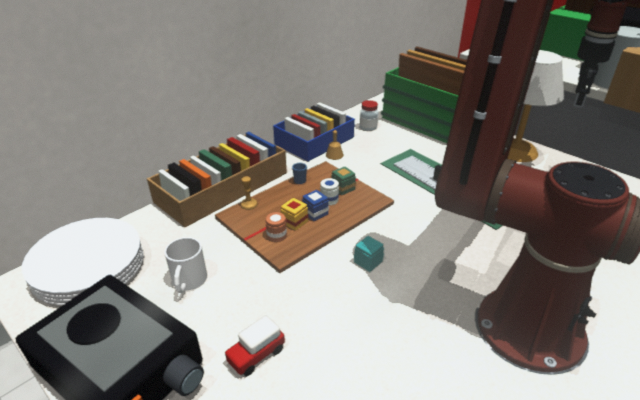

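View pics/top0.png

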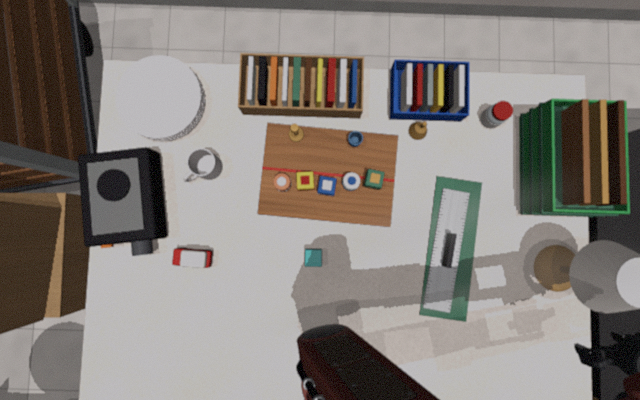

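```bash
cat > h.py <<'E'
import numpy as np,cv2,pickle
def ray(im,uv):
    K=im["K"];R=np.array(im["orientation"])
    uv=np.atleast_2d(uv).astype(float)
    d=np.c_[(uv[:,0]-K[0][2])/K[0][0],-(uv[:,1]-K[1][2])/K[1][1],-np.ones(len(uv))]
    return np.array(im["xyz"]),d@R.T
def onz(im,uv,z):
    o,d=ray(im,uv); t=(z-o[2])/d[:,2]; return (o+d*t[:,None])
def proj(im,P):
    P=np.atleast_2d(P);R=np.array(im["orientation"]);c=(P-im["xyz"])@R;K=im["K"]
    return np.c_[K[0][0]*c[:,0]/-c[:,2]+K[0][2],K[1][1]*-c[:,1]/-c[:,2]+K[1][2]]
def take(n,tag):
    from bench import get_image
    i=get_image(n);cv2.imwrite(f"pics/{n}{tag}.png",i["color"]);pickle.dump(i,open(f"{n}{tag}.pkl","wb"));return i
def load(n): return pickle.load(open(n+".pkl","rb"))
def crop(im,x0,y0,x1,y1,f,name):
    cv2.imwrite(name,cv2.resize(im["color"][y0:y1,x0:x1],None,fx=f,fy=f,interpolation=cv2.INTER_CUBIC))
E
python3 - <<'E'
from h import *
t=load("top0")
crop(t,250,115,410,235,5,"pics/c1.png");crop(t,410,170,490,325,3.8,"pics/c2.png")
s=load("side0");crop(s,210,140,400,280,4,"pics/c3.png")
E
```

```text
(no output)
```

View pics/c1.png

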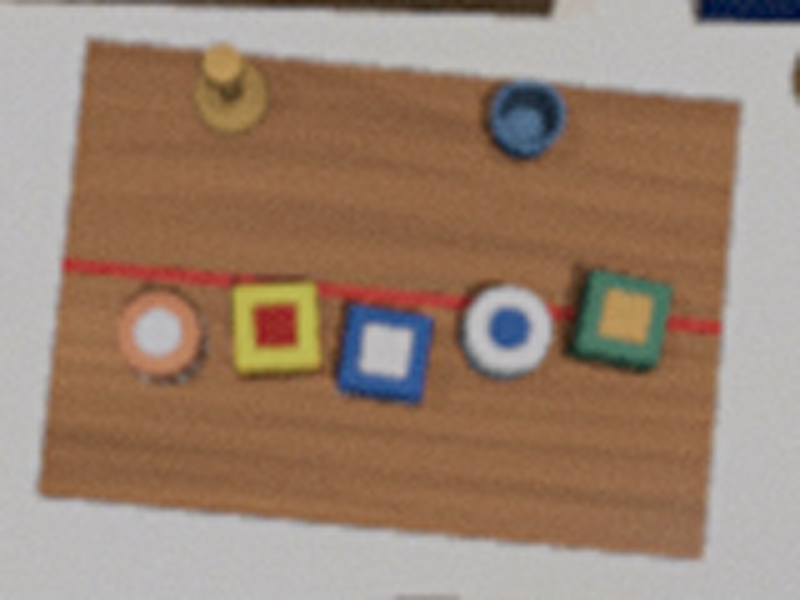

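View pics/c2.png

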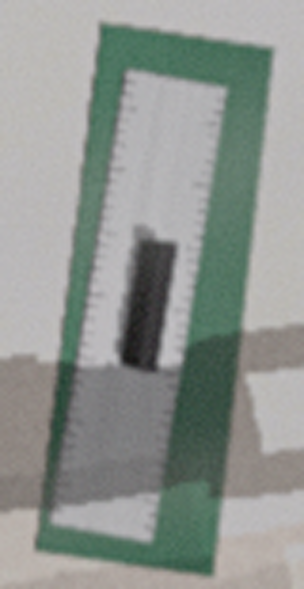

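View pics/c3.png

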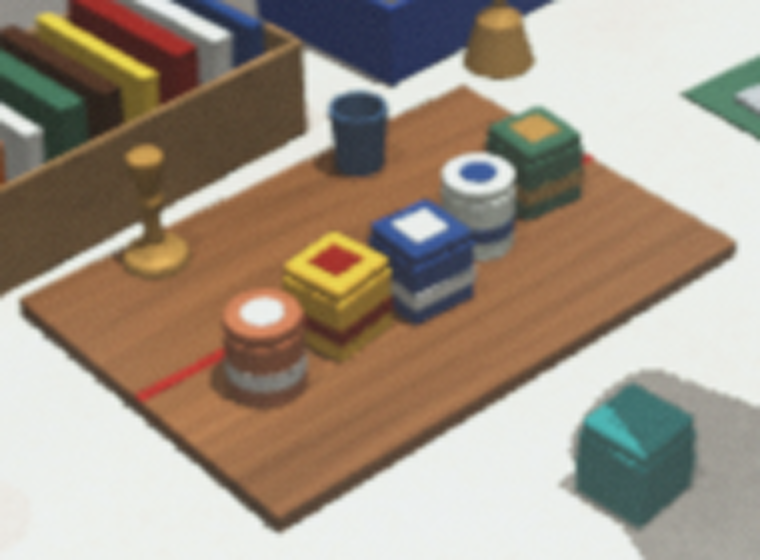

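```bash
cat > meas.py <<'E'
from h import *
def sub(im,x0,y0,x1,y1,f=4):
    return cv2.resize(im["color"][y0:y1,x0:x1],None,fx=f,fy=f,interpolation=cv2.INTER_CUBIC)
def topix(p,x0,y0,f=4): # resized px -> original
    return (np.asarray(p,float)+.5)/f-.5+[x0,y0]
def big(m):
    c,_=cv2.findContours(m.astype(np.uint8),cv2.RETR_EXTERNAL,cv2.CHAIN_APPROX_NONE)
    return max(c,key=cv2.contourArea)[:,0]
def tape(im,box=(255,120,405,230)):
    x0,y0,x1,y1=box
    b=sub(im,*box).astype(int)
    m=(b[...,2]>150)&(b[...,1]<80)&(b[...,0]<80)
    n,l,st,c=cv2.connectedComponentsWithStats(m.astype(np.uint8))
    ps=[]
    for i in range(1,n):
        if st[i,4]>60 and st[i,3]<45:
            yy,xx=np.nonzero(l==i)
            ps.append(np.c_[xx,yy])
    p=np.vstack(ps);return topix(p,x0,y0)
E
python3 - <<'E'
from meas import *
t=load("top0");x0,y0,x1,y1=255,117,405,230
b=sub(t,x0,y0,x1,y1);hsv=cv2.cvtColor(b,cv2.COLOR_BGR2HSV)
H,S,V=[hsv[...,i].astype(int) for i in range(3)]
B=b.astype(int)
# board outer contour: non-white
m=(B[...,2]-B[...,0]>35)&(S>90)
m=cv2.morphologyEx(m.astype(np.uint8),cv2.MORPH_CLOSE,np.ones((81,81)))
m=cv2.morphologyEx(m,cv2.MORPH_OPEN,np.ones((61,61)))
c=big(m);P=onz(t,topix(c,x0,y0),.015)[:,:2].astype(np.float32)
r=cv2.minAreaRect(P);print("board",r,cv2.boxPoints(r))
tp=tape(t,(x0,y0,x1,y1));T=onz(t,tp,.015)[:,:2]
v=cv2.fitLine(T.astype(np.float32),cv2.DIST_HUBER,0,.01,.01).ravel();print("tape",v,T.min(0),T.max(0))
print("dir deg",np.degrees(np.arctan2(v[1],v[0])))
masks={"yellow":(H>20)&(H<35)&(S>140)&(V>150),"blue":(H>100)&(H<130)&(S>120),"green":(H>55)&(H<90)&(S>60),"copper":0,"white":0}
for k in ("yellow","blue","green"):
    mm=cv2.morphologyEx(masks[k].astype(np.uint8),cv2.MORPH_CLOSE,np.ones((21,21)))
    n,l,st,cc=cv2.connectedComponentsWithStats(mm)
    for i in range(1,n):
        if st[i,4]>2000:
            c=big(l==i);P=onz(t,topix(c,x0,y0),.071)[:,:2].astype(np.float32)
            print(k,cv2.minAreaRect(P),topix(cc[i],x0,y0))
g=cv2.cvtColor(b,cv2.COLOR_BGR2GRAY)
E
```

```text
board ((0.6087380647659302, 0.04919716715812683), (0.4532977342605591, 0.3256240487098694), 80.95439147949219) [[ 0.41231698 -0.14903557]
 [ 0.7338914  -0.20023039]
 [ 0.80515915  0.2474299 ]
 [ 0.4835847   0.29862472]]
tape [0.06653904 0.99778384 0.6120606  0.05075969] [ 0.58118935 -0.15198531] [0.629271   0.24084272]
dir deg 86.18477
yellow ((0.5852050185203552, 0.11049062758684158), (0.04831121861934662, 0.04882152006030083), 4.9211578369140625) [304.77545073 180.07145633]
blue ((0.5714561939239502, 0.04855106398463249), (0.04683131352066994, 0.04856840521097183), 82.55829620361328) [326.15829298 185.77512107]
green ((0.5946124196052551, -0.0861121341586113), (0.04887475445866585, 0.04952922463417053), 79.21040344238281) [373.06352307 179.25018601]
```

```bash
cat >> meas.py <<'E'
def edgepts(im,a,b,n=60,half=3.0,pol=None,trim=.06,ch=None):
    """subpixel edge along segment a-b (orig pixels), max gradient along normal"""
    a=np.array(a,float);b=np.array(b,float);d=(b-a)/np.linalg.norm(b-a);nn=np.array([-d[1],d[0]])
    img=im["color"].astype(np.float32)
    img=cv2.GaussianBlur(img,(0,0),.6)
    s=np.arange(-half,half+.01,.1);out=[]
    for t in np.linspace(trim,1-trim,n):
        p=a+(b-a)*t+s[:,None]*nn
        v=cv2.remap(img,p[:,0].astype(np.float32)[None],p[:,1].astype(np.float32)[None],cv2.INTER_LINEAR)[0]
        g=np.linalg.norm(np.gradient(v,axis=0),axis=1)if ch is None else np.abs(np.gradient(v@np.array(ch,np.float32)))
        g=np.where(g>.5*g.max(),g,0)
        out.append(a+(b-a)*t+nn*(g*s).sum()/g.sum())
    return np.array(out)
def line(P):
    v=cv2.fitLine(P[:,:2].astype(np.float32),cv2.DIST_HUBER,0,.001,.001).ravel();r=np.abs((P[:,0]-v[2])*v[1]-(P[:,1]-v[3])*v[0]);return v,np.median(r)
def inter(u,v):
    A=np.array([[u[0],-v[0]],[u[1],-v[1]]]);s=np.linalg.solve(A,[v[2]-u[2],v[3]-u[3]]);return np.array([u[2]+s[0]*u[0],u[3]+s[0]*u[1]])
def quad(im,C,z,**k):
    L=[line(onz(im,edgepts(im,C[i],C[(i+1)%4],**k),z)) for i in range(4)]
    W=np.array([inter(L[i-1][0],L[i][0]) for i in range(4)])
    return W,[l[1] for l in L],[np.degrees(np.arctan2(l[0][1],l[0][0])) for l in L]
def show(nm,q):
    W,r,a=q;print(nm,"c",W.mean(0).round(4),"sides",np.linalg.norm(W-np.roll(W,-1,0),axis=1).round(4),"ang",np.round(a,2),"res",np.round(r,4))
E
python3 - <<'E'
from meas import *
t=load("top0")
o=np.array([250,115]);
B=np.array([[88,40],[741,102],[702,557],[42,495]])/5+o
show("board",quad(t,B,.015))
o=np.array([410,170]);f=3.8
show("mat",quad(t,np.array([[100,23],[273,47],[212,575],[36,549]])/f+o,.003))
show("ruler",quad(t,np.array([[125,70],[228,86],[153,543],[52,524]])/f+o,.008))
show("ribtop",quad(t,np.array([[147,239],[177,242],[157,370],[121,366]])/f+o,.053,half=2.))
o=np.array([250,115])
# tape: centre from redness
C=t["color"].astype(np.float32)
red=cv2.GaussianBlur(C[...,2]-C[...,1],(0,0),.5)
pts=[]
for u in list(np.arange(264,274,.5))+list(np.arange(284,295,.5))+list(np.arange(318,326,.5))+list(np.arange(331,342,.5))+list(np.arange(387,393,.5)):
    y=168+(u-263)*62/656
    s=np.arange(-4,4.01,.1);v=cv2.remap(red,np.full(len(s),u,np.float32)[None],(y+s).astype(np.float32)[None],cv2.INTER_LINEAR)[0]
    w=np.clip(v-120,0,None)
    if w.sum()>0: pts.append([u,y+(w*s).sum()/w.sum(),v.max()])
pts=np.array(pts);print(len(pts));T=onz(t,pts[:,:2],.015);v,r=line(T);print("tape",v,r,np.degrees(np.arctan2(v[1],v[0])))
E
```

```text
board c [0.6119 0.0441] sides [0.3982 0.2782 0.3981 0.2789] ang [86.06 -3.81 86.15 -3.8 ] res [0.0004 0.0003 0.0003 0.0004]
mat c [ 0.4028 -0.3298] sides [0.1406 0.4178 0.1381 0.4187] ang [82.88 -6.5  83.23 -6.15] res [0.0004 0.0004 0.0003 0.0005]
ruler c [ 0.3971 -0.315 ] sides [0.0804 0.3615 0.0804 0.3613] ang [81.02 -9.28 80.86 -9.28] res [0.0003 0.0003 0.0004 0.0003]
ribtop c [ 0.3984 -0.3077] sides [0.0269 0.0994 0.028  0.0962] ang [ 84.64  -9.54  77.73 -10.26] res [0.0002 0.0004 0.0002 0.0002]
0Traceback (most recent call last):
  File "<stdin>", line 20, in <module>
IndexError: too many indices for array: array is 1-dimensional, but 2 were indexed
```

Emit:
step_arm([
  {"rot": [0,0,-0.5],"xyz": [0.04,0.05,0],"hand": 0},
  {"rot": [0,0,-0.9],"xyz": [0.07,0.1,0],"hand": 0},
  {"rot": [0,0,-0.9],"xyz": [0.07,0.1,0],"hand": 0},
  {"rot": [0,0,-0.9],"xyz": [0.07,0.1,0],"hand": 0},
  {"rot": [0,0,-0.9],"xyz": [0.07,0.1,0],"hand": 0},
  {"rot": [0,0,-0.9],"xyz": [0.07,0.1,0],"hand": 0},
  {"rot": [0,0,-0.9],"xyz": [0.06,0.1,0],"hand": 0},
  {"rot": [0,0,0],"xyz": [0,0,0],"hand": 0},
])

```text
time_s: 0.9
tcp_pos: [0.3843, -0.3212, 0.3982]
ee_rot: [[-0.166, -0.986, -0.001], [-0.986, 0.166, 0.009], [-0.009, 0.003, -1.0]]
wrist_force: [-0.3, -1.0, -1.2]
opening: 0.0857
```

```bash
cat > st.py <<'E'
import sys,numpy as np
from bench import sense
s=sense();R=s["ee_rot"]
yaw=np.degrees(np.arctan2(R[1,0],R[0,0]))
print("t",round(s["time_s"],2),"tcp",s["tcp_pos"].round(4),"yaw",yaw.round(2),"z-ax",R[:,2].round(4),"F",s["wrist_force"].round(1),"M",s["moment"].round(2),"op",round(s["opening"],4),"j",s["joint_pos"].round(1))
if len(sys.argv)>1:
    x,y,z,a=map(float,sys.argv[1:5]);d=np.array([x,y,z])-s["tcp_pos"];print("d/0.4",(d/.4).round(4),"rotz/.08",round(np.radians(a-yaw)/.08,2),"tilt corr",(np.cross(R[:,2],[0,0,-1])/.08).round(3))
E
python3 st.py .397 -.315 .1875 -99.28
```

```text
t 0.9 tcp [ 0.3843 -0.3212  0.3982] yaw -99.58 z-ax [-0.0013  0.0095 -1.    ] F [-0.3 -1.  -1.2] M [0.01 0.   0.07] op 0.0857 j [-48.   -2.5 109.2   0.3  73.7  51.5]
d/0.4 [ 0.0317  0.0154 -0.5269] rotz/.08 0.06 tilt corr [-0.118 -0.017 -0.   ]
```

Emit:
step_arm([
  {"rot": [-0.12,-0.02,0.06],"xyz": [0.032,0.015,-0.1],"hand": 0},
  {"rot": [0,0,0],"xyz": [0,0,-0.1],"hand": 0},
  {"rot": [0,0,0],"xyz": [0,0,-0.1],"hand": 0},
  {"rot": [0,0,0],"xyz": [0,0,-0.06],"hand": 0},
  {"rot": [0,0,0],"xyz": [0,0,0],"hand": 0},
])

```text
time_s: 1.4
tcp_pos: [0.3975, -0.3141, 0.2516]
ee_rot: [[-0.154, -0.988, 0.003], [-0.988, 0.154, -0.006], [0.006, -0.004, -1.0]]
wrist_force: [0.0, 0.4, -0.8]
opening: 0.0853
```

```bash
python3 st.py .397 -.315 .1875 -99.28
python3 - <<'E'
from meas import *
i=take("top","1");crop(i,380,170,500,330,3.7,"pics/c4.png")
i=take("side","1")
E
```

```text
t 1.4 tcp [ 0.3975 -0.3141  0.2516] yaw -98.86 z-ax [ 0.0032 -0.0064 -1.    ] F [ 0.   0.4 -0.8] M [ 0.01 -0.02 -0.  ] op 0.0853 j [-4.620e+01  9.000e+00  1.147e+02 -1.000e-01  5.590e+01  5.270e+01]
d/0.4 [-0.0012 -0.0023 -0.1602] rotz/.08 -0.09 tilt corr [0.08 0.04 0.  ]
```

View pics/c4.png

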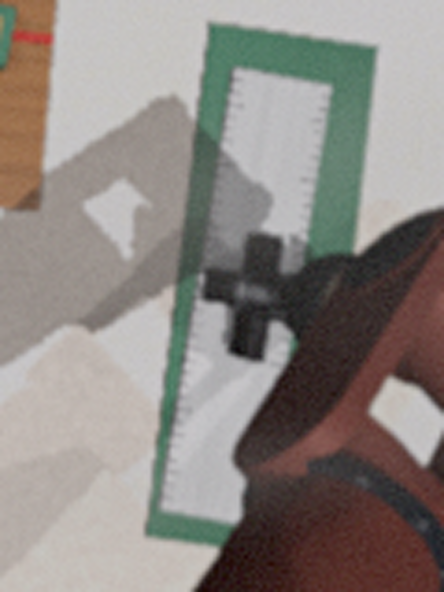

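View pics/side1.png

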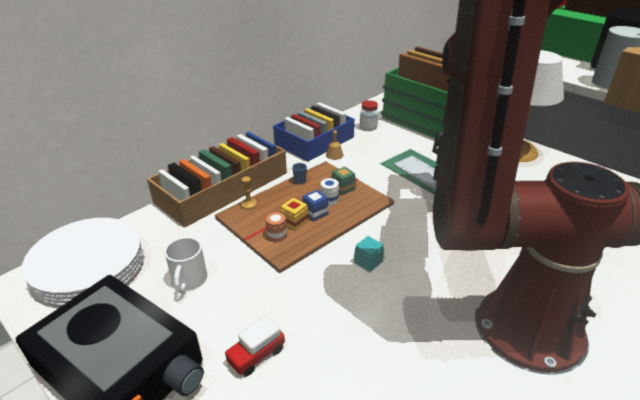

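The top crop shows the open fingers straddling the black rib (about px 447,248 in the full image). The side view is blocked by the arm. Descending.

Emit:
step_arm([
  {"rot": [0.08,0.04,-0.09],"xyz": [0,0,-0.06],"hand": 0},
  {"rot": [0,0,0],"xyz": [0,0,-0.06],"hand": 0},
  {"rot": [0,0,0],"xyz": [0,0,-0.03],"hand": 0},
  {"rot": [0,0,0],"xyz": [0,0,0],"hand": 0},
])

```text
time_s: 1.9
tcp_pos: [0.4023, -0.3209, 0.2028]
ee_rot: [[-0.163, -0.987, 0.017], [-0.987, 0.162, -0.018], [0.015, -0.02, -1.0]]
wrist_force: [-0.4, -0.1, 0.0]
opening: 0.0852
```

```bash
python3 st.py .397 -.315 .1875 -99.28
```

```text
t 1.9 tcp [ 0.4023 -0.3209  0.2028] yaw -99.36 z-ax [ 0.017  -0.0183 -0.9997] F [-0.4 -0.1  0. ] M [0.01 0.07 0.07] op 0.0852 j [-46.4  14.5 114.8  -0.   49.3  53. ]
d/0.4 [-0.0132  0.0148 -0.0383] rotz/.08 0.02 tilt corr [0.229 0.213 0.   ]
```

Emit:
step_arm([
  {"rot": [0.23,0.21,0.02],"xyz": [-0.013,0.015,0],"hand": 0},
  {"rot": [0,0,0],"xyz": [0,0,0],"hand": 0},
  {"rot": [0,0,0],"xyz": [0,0,0],"hand": 0},
])

```text
time_s: 2.2
tcp_pos: [0.3981, -0.3163, 0.207]
ee_rot: [[-0.161, -0.987, 0.003], [-0.987, 0.161, -0.003], [0.003, -0.004, -1.0]]
wrist_force: [0.6, 0.2, -0.7]
opening: 0.0854
```

```bash
python3 st.py .397 -.315 .1875 -99.28
```

```text
t 2.2 tcp [ 0.3981 -0.3163  0.207 ] yaw -99.26 z-ax [ 0.0034 -0.0032 -1.    ] F [ 0.6  0.2 -0.7] M [-0.01  0.03  0.01] op 0.0854 j [-46.4  13.7 115.2   0.   50.8  52.9]
d/0.4 [-0.0028  0.0031 -0.0487] rotz/.08 -0.0 tilt corr [0.041 0.043 0.   ]
```

Emit:
step_arm([
  {"rot": [0.04,0.04,0],"xyz": [-0.003,0.003,-0.025],"hand": 0},
  {"rot": [0.05,0.05,0],"xyz": [0,0,-0.022],"hand": 0},
  {"rot": [0.03,0.03,0],"xyz": [0,0,0],"hand": 0},
])

```text
time_s: 2.5
tcp_pos: [0.3974, -0.3154, 0.1886]
ee_rot: [[-0.161, -0.987, -0.004], [-0.987, 0.161, 0.004], [-0.003, 0.005, -1.0]]
wrist_force: [0.3, -0.5, -1.1]
opening: 0.0857
```

```bash
python3 st.py .397 -.315 .1875 -99.28
```

```text
t 2.5 tcp [ 0.3974 -0.3154  0.1886] yaw -99.25 z-ax [-0.0042  0.0042 -1.    ] F [ 0.3 -0.5 -1.1] M [-0.04  0.02 -0.01] op 0.0857 j [-46.4  15.7 115.3  -0.   49.3  52.9]
d/0.4 [-0.0009  0.001  -0.0028] rotz/.08 -0.01 tilt corr [-0.053 -0.052 -0.   ]
```

Emit:
step_arm([
  {"rot": [-0.05,-0.05,0],"xyz": [0,0,0],"hand": 0},
  {"rot": [0,0,0],"xyz": [0,0,0],"hand": 0.5},
  {"rot": [0,0,0],"xyz": [0,0,0],"hand": 1},
  {"rot": [0,0,0],"xyz": [0,0,0],"hand": 1},
  {"rot": [0,0,0],"xyz": [0,0,0],"hand": 1},
  {"rot": [0,0,0],"xyz": [0,0,0],"hand": 1},
])

```text
time_s: 3.1
tcp_pos: [0.3975, -0.3155, 0.1882]
ee_rot: [[-0.16, -0.987, -0.001], [-0.987, 0.16, 0.0], [-0.0, 0.001, -1.0]]
wrist_force: [-0.7, 0.4, -2.0]
opening: 0.0155
```

```bash
python3 st.py .397 -.315 .1875 -99.28
```

```text
t 3.1 tcp [ 0.3975 -0.3155  0.1882] yaw -99.23 z-ax [-6.e-04  3.e-04 -1.e+00] F [-0.7  0.4 -2. ] M [ 0.05 -0.03  0.07] op 0.0155 j [-46.4  15.7 115.4  -0.   49.   52.9]
d/0.4 [-0.0013  0.0013 -0.0017] rotz/.08 -0.01 tilt corr [-0.004 -0.008 -0.   ]
```

Emit:
step_arm([
  {"rot": [0,0,0],"xyz": [0,0,0.03],"hand": 1},
  {"rot": [0,0,0],"xyz": [0,0,0.07],"hand": 1},
  {"rot": [0,0,0],"xyz": [0,0,0.1],"hand": 1},
  {"rot": [0,0,0],"xyz": [0,0,0.1],"hand": 1},
  {"rot": [0,0,0],"xyz": [0,0,0.05],"hand": 1},
  {"rot": [0,0,0],"xyz": [0,0,0],"hand": 1},
])

```text
time_s: 3.7
tcp_pos: [0.3945, -0.3123, 0.3325]
ee_rot: [[-0.161, -0.987, -0.006], [-0.987, 0.161, 0.007], [-0.006, 0.007, -1.0]]
wrist_force: [1.1, -0.8, -2.9]
opening: 0.0151
```

```bash
python3 st.py .4772 .0531 .32 -3.83;python3 - <<'E'
from meas import *
i=take("top","2");i=take("side","2")
E
```

```text
t 3.7 tcp [ 0.3945 -0.3123  0.3325] yaw -99.24 z-ax [-0.0064  0.007  -1.    ] F [ 1.1 -0.8 -2.9] M [-0.   -0.06 -0.01] op 0.0151 j [-46.4   2.  112.2   0.   66.3  52.9]
d/0.4 [ 0.2067  0.9136 -0.0313] rotz/.08 20.82 tilt corr [-0.087 -0.08  -0.   ]
```

View pics/top2.png

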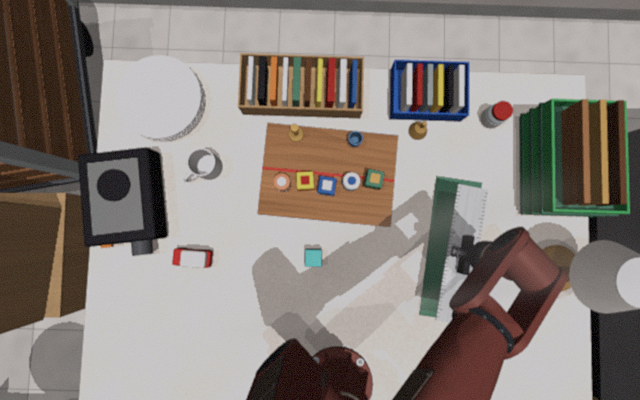

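Emit:
step_arm([
  {"rot": [-0.08,-0.08,0.5],"xyz": [0.01,0.04,0],"hand": 1},
  {"rot": [0,0,0.95],"xyz": [0.01,0.045,0],"hand": 1},
  {"rot": [0,0,0.95],"xyz": [0.01,0.045,0],"hand": 1},
  {"rot": [0,0,0.95],"xyz": [0.01,0.045,0],"hand": 1},
  {"rot": [0,0,0.95],"xyz": [0.01,0.045,0],"hand": 1},
  {"rot": [0,0,0.95],"xyz": [0.01,0.045,0],"hand": 1},
  {"rot": [0,0,0.95],"xyz": [0.01,0.045,0],"hand": 1},
  {"rot": [0,0,0.95],"xyz": [0.01,0.045,0],"hand": 1},
])

```text
time_s: 4.6
tcp_pos: [0.4196, -0.1559, 0.3104]
ee_rot: [[0.425, -0.905, -0.037], [-0.905, -0.425, 0.018], [-0.032, 0.026, -0.999]]
wrist_force: [0.5, -0.4, -2.5]
opening: 0.0151
```

```bash
python3 st.py .4772 .0531 .32 -3.83
```

```text
t 4.6 tcp [ 0.4196 -0.1559  0.3104] yaw -64.87 z-ax [-0.0368  0.0179 -0.9992] F [ 0.5 -0.4 -2.5] M [-0.03 -0.05 -0.02] op 0.0151 j [-29.3  -2.8 119.7  -0.2  65.5  35.6]
d/0.4 [0.1441 0.5226 0.0241] rotz/.08 13.32 tilt corr [-0.224 -0.46  -0.   ]
```

Emit:
step_arm([
  {"rot": [-0.12,-0.25,0.9],"xyz": [0.01,0.04,0.02],"hand": 1},
  {"rot": [-0.12,-0.25,0.9],"xyz": [0.01,0.04,0.02],"hand": 1},
  {"rot": [0,-0.05,0.9],"xyz": [0.01,0.04,0.01],"hand": 1},
  {"rot": [0,-0.05,0.9],"xyz": [0.01,0.04,0.01],"hand": 1},
  {"rot": [0,-0.05,0.9],"xyz": [0.01,0.04,0.01],"hand": 1},
  {"rot": [0,-0.05,0.9],"xyz": [0.01,0.04,0.01],"hand": 1},
  {"rot": [0,-0.05,0.9],"xyz": [0.01,0.04,0.01],"hand": 1},
  {"rot": [0,-0.05,0.9],"xyz": [0.01,0.04,0.01],"hand": 1},
])

```text
time_s: 5.4
tcp_pos: [0.4415, -0.0122, 0.33]
ee_rot: [[0.869, -0.495, -0.014], [-0.495, -0.869, 0.01], [-0.017, -0.002, -1.0]]
wrist_force: [0.0, -1.0, -3.0]
opening: 0.015
```

```bash
python3 st.py .4772 .0531 .32 -3.83
```

```text
t 5.4 tcp [ 0.4415 -0.0122  0.33  ] yaw -29.66 z-ax [-0.0138  0.0099 -0.9999] F [ 0. -1. -3.] M [ 0.    0.   -0.05] op 0.015 j [-10.8  -5.7 120.    0.4  66.6  18.7]
d/0.4 [ 0.0891  0.1633 -0.025 ] rotz/.08 5.64 tilt corr [-0.124 -0.173 -0.   ]
```

Emit:
step_arm([
  {"rot": [-0.1,-0.1,0.95],"xyz": [0.015,0.025,0],"hand": 1},
  {"rot": [-0.05,-0.05,0.95],"xyz": [0.015,0.025,0],"hand": 1},
  {"rot": [0,-0.03,0.95],"xyz": [0.015,0.025,0],"hand": 1},
  {"rot": [0,-0.03,0.95],"xyz": [0.015,0.025,0],"hand": 1},
  {"rot": [0,-0.03,0.9],"xyz": [0.015,0.025,0],"hand": 1},
  {"rot": [0,0,0.5],"xyz": [0.008,0.012,0],"hand": 1},
  {"rot": [0,0,0],"xyz": [0,0,0],"hand": 1},
])

```text
time_s: 6.1
tcp_pos: [0.4656, 0.0531, 0.3127]
ee_rot: [[0.997, -0.069, -0.027], [-0.069, -0.998, -0.001], [-0.027, 0.002, -1.0]]
wrist_force: [-0.2, 0.2, -2.0]
opening: 0.0153
```

```bash
python3 st.py .4772 .0531 .32 -3.83
python3 - <<'E'
from meas import *
i=take("top","3");i=take("side","3")
E
```

```text
t 6.1 tcp [0.4656 0.0531 0.3127] yaw -3.93 z-ax [-2.740e-02 -5.000e-04 -9.996e-01] F [-0.2  0.2 -2. ] M [-0.03 -0.01  0.01] op 0.0153 j [-2.100e+00 -5.000e-01  1.171e+02 -1.000e-01  6.490e+01  1.900e+00]
d/0.4 [0.0289 0.     0.0183] rotz/.08 0.02 tilt corr [ 0.007 -0.343  0.   ]
```

View pics/top3.png

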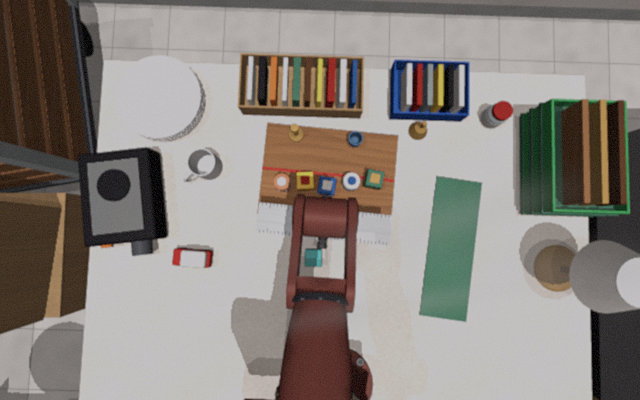

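View pics/side3.png

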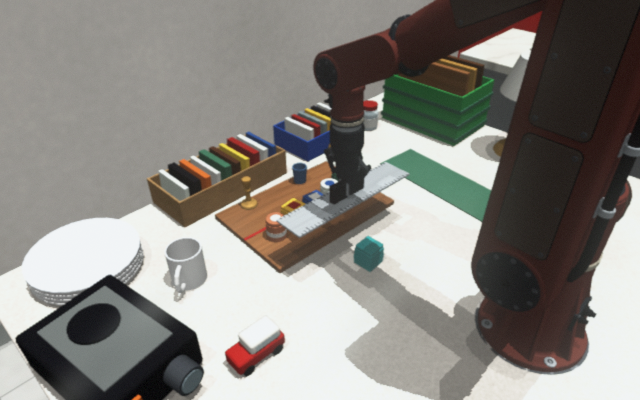

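Emit:
step_arm([
  {"rot": [0,-0.2,0.02],"xyz": [0.015,0,0],"hand": 1},
  {"rot": [0,-0.15,0],"xyz": [0.01,0,0],"hand": 1},
  {"rot": [0,0,0],"xyz": [0,0,0],"hand": 1},
])

```text
time_s: 6.5
tcp_pos: [0.4752, 0.0521, 0.3115]
ee_rot: [[0.998, -0.07, 0.0], [-0.07, -0.998, -0.001], [0.001, 0.001, -1.0]]
wrist_force: [0.2, 0.0, -2.9]
opening: 0.0159
```

```bash
python3 st.py .4772 .0531 .2242 -3.83
python3 - <<'E'
from meas import *
i=take("top","4");crop(i,250,160,410,260,5,"pics/c5.png")
E
```

```text
t 6.5 tcp [0.4752 0.0521 0.3115] yaw -4.03 z-ax [ 4.e-04 -1.e-03 -1.e+00] F [ 0.2  0.  -2.9] M [ 0.01 -0.01  0.  ] op 0.0159 j [-2.100e+00  3.000e-01  1.165e+02 -1.000e-01  6.320e+01  1.900e+00]
d/0.4 [ 0.0051  0.0024 -0.2182] rotz/.08 0.04 tilt corr [0.012 0.005 0.   ]
```

View pics/c5.png

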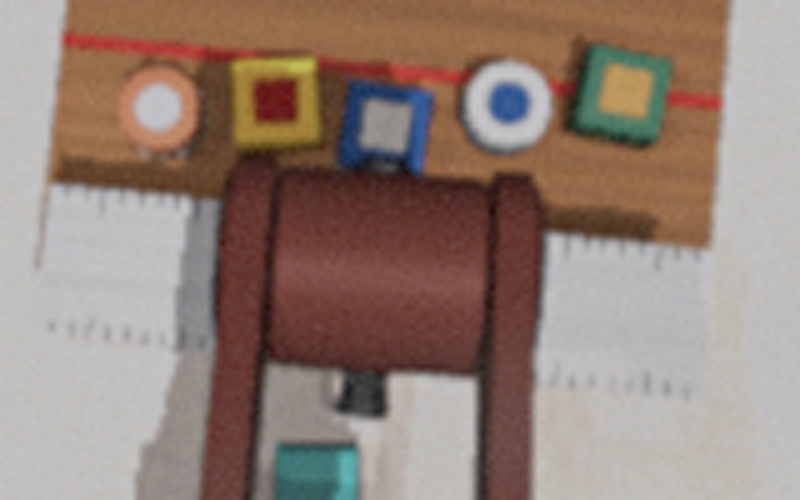

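```bash
cat > rul.py <<'E'
from meas import *
import sys
def rulmeas(i,far_l,far_r,zt,half=2.5):
    P=np.vstack([onz(i,edgepts(i,*s,n=25,half=half),zt) for s in (far_l,far_r)])
    v,r=line(P);Y=np.radians(-3.83);bx=np.array([np.cos(Y),np.sin(Y)])
    by=np.array([-bx[1],bx[0]]);c=np.array([.6119,.0441])
    # board-frame x of edge at y=0, angle rel board y
    D=v[:2]*np.sign(v[1]);ang=np.degrees(np.arctan2(D[1],D[0]))-90
    q=v[2:]-c;d=np.array([D@bx,D@by]);qb=np.array([q@bx,q@by]);x0=qb[0]-qb[1]*d[0]/d[1]
    return x0,ang,r
E
python3 - <<'E'
from rul import *
i=load("top4");o=np.array([250,160])
f=lambda a:np.array(a)/5+o
print(rulmeas(i,(f([55,183]),f([185,198])),(f([555,231]),f([700,246])),.1313))
print(rulmeas(i,(f([45,322]),f([170,345])),(f([545,380]),f([690,396])),.1313))
E
```

```text
(np.float64(-0.09422183999897675), np.float32(-4.051285), np.float64(0.0003040005568318198))
(np.float64(-0.17306351875122988), np.float32(-4.3870087), np.float64(0.0009289568528637231))
```

Emit:
step_arm([
  {"rot": [0.01,0,0.04],"xyz": [0,0,-0.05],"hand": 1},
  {"rot": [0,0,0],"xyz": [0,0,-0.05],"hand": 1},
  {"rot": [0,0,0],"xyz": [0,0,-0.05],"hand": 1},
  {"rot": [0,0,0],"xyz": [0,0,-0.03],"hand": 1},
  {"rot": [0,0,0],"xyz": [0,0,0],"hand": 1},
])

```text
time_s: 7.05
tcp_pos: [0.4764, 0.051, 0.2398]
ee_rot: [[0.998, -0.069, 0.005], [-0.069, -0.998, -0.001], [0.005, 0.0, -1.0]]
wrist_force: [-0.3, -0.0, -2.7]
opening: 0.0154
```

```bash
python3 st.py .4772 .0531 .2052 -3.83
```

```text
t 7.05 tcp [0.4764 0.051  0.2398] yaw -3.98 z-ax [ 5.4e-03 -5.0e-04 -1.0e+00] F [-0.3 -0.  -2.7] M [ 0.06 -0.03 -0.03] op 0.0154 j [ -2.3   7.  118.6  -0.   54.1   1.7]
d/0.4 [ 0.0021  0.0052 -0.0864] rotz/.08 0.03 tilt corr [0.006 0.068 0.   ]
```

Emit:
step_arm([
  {"rot": [0.01,0.07,0.03],"xyz": [0,0.005,-0.03],"hand": 1},
  {"rot": [0,0.05,0],"xyz": [-0.005,0,-0.03],"hand": 1},
  {"rot": [0,0.02,0],"xyz": [0,0,-0.015],"hand": 1},
  {"rot": [0,0,0],"xyz": [0,0,0],"hand": 1},
])

```text
time_s: 7.45
tcp_pos: [0.4755, 0.0531, 0.2094]
ee_rot: [[0.998, -0.067, -0.003], [-0.067, -0.998, 0.0], [-0.003, -0.0, -1.0]]
wrist_force: [0.3, 0.5, -2.6]
opening: 0.0152
```

```bash
python3 st.py .4772 .0531 .2042 -3.83
python3 - <<'E'
from meas import *
i=take("top","5");crop(i,250,160,410,260,5,"pics/c6.png")
i=take("side","5");crop(i,200,140,420,290,3.6,"pics/c7.png")
E
```

```text
t 7.45 tcp [0.4755 0.0531 0.2094] yaw -3.84 z-ax [-3.e-03  3.e-04 -1.e+00] F [ 0.3  0.5 -2.6] M [-0.02  0.02 -0.05] op 0.0152 j [ -2.1  10.3 119.    0.   50.8   1.8]
d/0.4 [ 0.0043  0.0001 -0.0129] rotz/.08 0.0 tilt corr [-0.004 -0.038 -0.   ]
```

View pics/c6.png

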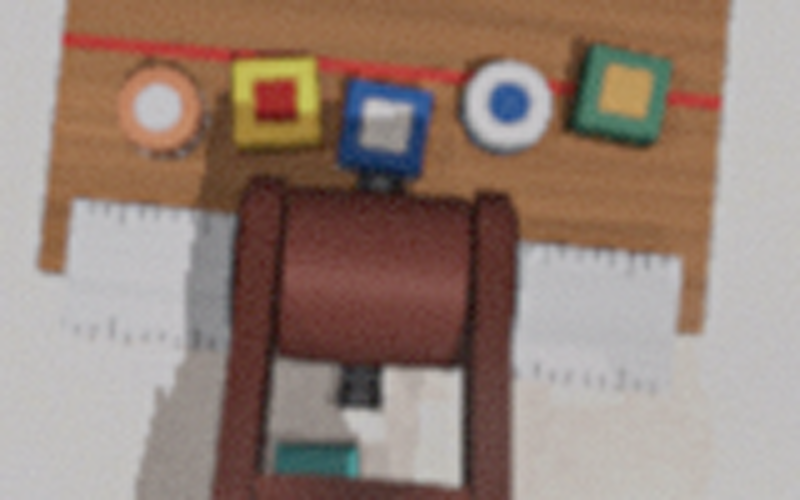

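View pics/c7.png

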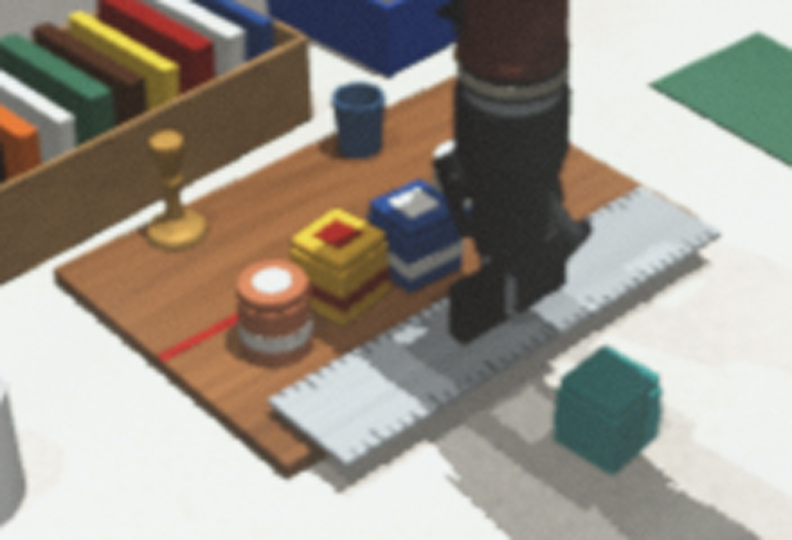

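Run:
```python
from meas import *
t=load("top5");s=load("side5")
crop(t,310,170,345,250,8,"pics/c8.png");crop(s,300,160,385,250,7,"pics/c9.png")
```

```text
(no output)
```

View pics/c8.png

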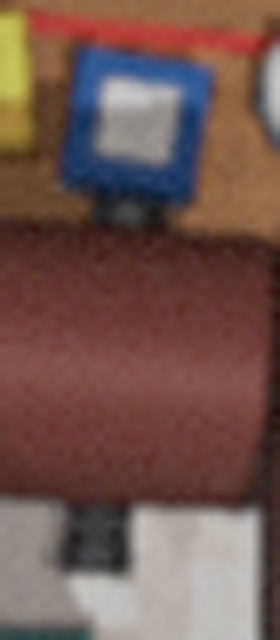

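View pics/c9.png

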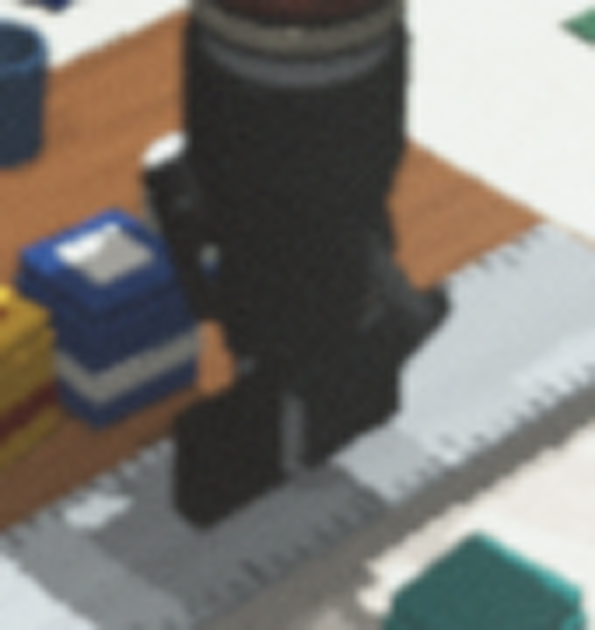

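Run:
```python
from meas import *
s=load("side5");t=load("top5");T=np.array([.4755,.0531])
Y=np.radians(-3.84);bx=np.array([np.cos(Y),np.sin(Y),0]);by=np.array([-bx[1],bx[0],0])
def onplane(im,uv,off):
    o,d=ray(im,uv);d=d[0];k=((np.r_[T,0]-o)@by+off)/(d@by);p=o+d*k;return round((p[:2]-T)@bx[:2],4),round(p[2],4)
for n,q in dict(ktop=(160,140),kout=(143,185),kmid=(165,240),klow=(190,290),fing=(215,330)).items():
    uv=np.array(q)/7+[300,160];print(n,[onplane(s,uv,o) for o in(.011,0,-.011)])
for n,q in dict(nearknuck=(448,295),nearlow=(405,350)).items():
    uv=np.array(q)/7+[300,160];print(n,[onplane(s,uv,o) for o in(.011,0,-.011)])
for q in((130,198),(95,572)):
    uv=np.array(q)/8+[310,170]
    for z in(.07,.1,.12,.14): p=onz(t,uv,z)[0];print(q,z,round((p[:2]-T)@bx[:2],4))
```

```text
ktop [(np.float64(0.0512), np.float64(0.1478)), (np.float64(0.0633), np.float64(0.1369)), (np.float64(0.0754), np.float64(0.1259))]
kout [(np.float64(0.0601), np.float64(0.1245)), (np.float64(0.0724), np.float64(0.1132)), (np.float64(0.0846), np.float64(0.1018))]
kmid [(np.float64(0.0488), np.float64(0.1068)), (np.float64(0.0608), np.float64(0.0952)), (np.float64(0.0729), np.float64(0.0836))]
klow [(np.float64(0.0358), np.float64(0.0921)), (np.float64(0.0476), np.float64(0.0802)), (np.float64(0.0594), np.float64(0.0683))]
fing [(np.float64(0.0228), np.float64(0.0817)), (np.float64(0.0344), np.float64(0.0696)), (np.float64(0.046), np.float64(0.0576))]
nearknuck [(np.float64(-0.0849), np.float64(0.1555)), (np.float64(-0.0751), np.float64(0.1447)), (np.float64(-0.0653), np.float64(0.1339))]
nearlow [(np.float64(-0.0676), np.float64(0.1238)), (np.float64(-0.0576), np.float64(0.1124)), (np.float64(-0.0475), np.float64(0.1011))]
(130, 198) 0.07 0.0692
(130, 198) 0.1 0.0667
(130, 198) 0.12 0.065
(130, 198) 0.14 0.0633
(95, 572) 0.07 -0.0638
(95, 572) 0.1 -0.0628
(95, 572) 0.12 -0.0621
(95, 572) 0.14 -0.0614
```

Emit:
step_arm([
  {"rot": [0,-0.03,0],"xyz": [0,0,-0.01],"hand": 1},
  {"rot": [0,0,0],"xyz": [0,0,-0.005],"hand": 1},
  {"rot": [0,0,0],"xyz": [0,0,0],"hand": 1},
])

```text
time_s: 7.85
tcp_pos: [0.4768, 0.053, 0.205]
ee_rot: [[0.998, -0.067, 0.004], [-0.067, -0.998, 0.0], [0.004, -0.0, -1.0]]
wrist_force: [0.1, 0.4, -2.0]
opening: 0.0155
```

```bash
python3 st.py .4772 .0531 .2037 -3.83
python3 - <<'E'
from rul import *
i=take("top","6");crop(i,250,160,410,260,5,"pics/c6b.png");o=np.array([250,160]);f=lambda a:np.array(a)/5+o
for z in(.0235,): print(rulmeas(i,(f([75,199]),f([190,211])),(f([530,243]),f([675,258])),z))
E
```

```text
t 7.85 tcp [0.4768 0.053  0.205 ] yaw -3.84 z-ax [ 4.2e-03  1.0e-04 -1.0e+00] F [ 0.1  0.4 -2. ] M [ 0.    0.03 -0.03] op 0.0155 j [ -2.   10.8 119.    0.   49.9   1.8]
d/0.4 [ 0.0009  0.0002 -0.0033] rotz/.08 0.0 tilt corr [-0.001  0.052  0.   ]
(np.float64(-0.09259604409461954), np.float32(-3.9172134), np.float64(0.0002852815464276029))
```

View pics/c6b.png

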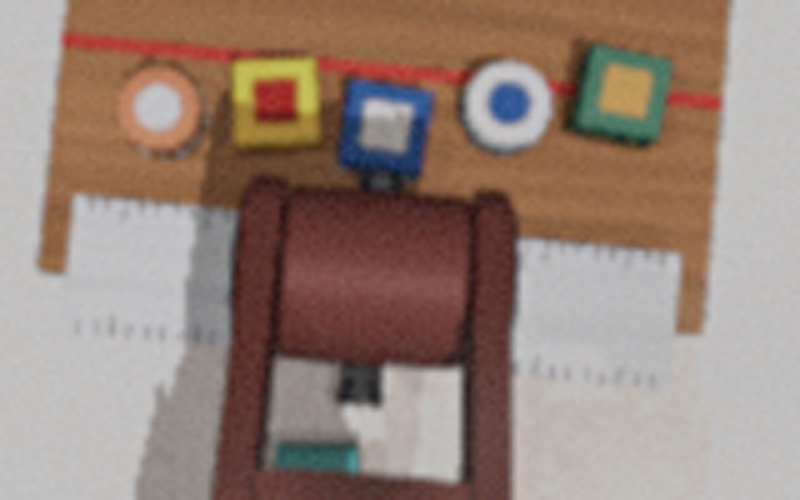

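Emit:
step_arm([
  {"rot": [0,0.03,0],"xyz": [0.015,-0.001,-0.002],"hand": 1},
  {"rot": [0,0,0],"xyz": [0.015,-0.001,0],"hand": 1},
  {"rot": [0,0,0],"xyz": [0.015,-0.001,0],"hand": 1},
  {"rot": [0,0,0],"xyz": [0.015,-0.001,0],"hand": 1},
  {"rot": [0,0,0],"xyz": [0,0,0],"hand": 1},
])

```text
time_s: 8.4
tcp_pos: [0.5038, 0.0512, 0.205]
ee_rot: [[0.998, -0.067, 0.004], [-0.067, -0.998, -0.0], [0.004, -0.0, -1.0]]
wrist_force: [-0.5, 0.6, -2.7]
opening: 0.015
```

```bash
cat >> st.py <<'E'
b=s["tcp_pos"][:2]-[.6119,.0441];a=np.radians(-3.83);print("tool board x,y",round(b[0]*np.cos(a)+b[1]*np.sin(a),4),round(-b[0]*np.sin(a)+b[1]*np.cos(a),4))
E
python3 st.py .569 .0469 .2037 -3.83
```

```text
t 8.4 tcp [0.5038 0.0512 0.205 ] yaw -3.84 z-ax [ 0.0039 -0.     -1.    ] F [-0.5  0.6 -2.7] M [ 0.02  0.05 -0.03] op 0.015 j [ -2.1  13.7 115.5   0.   50.6   1.7]
d/0.4 [ 0.1629 -0.0107 -0.0032] rotz/.08 0.0 tilt corr [0.    0.048 0.   ]
tool board x,y -0.1083 -0.0001
```

Emit:
step_arm([
  {"rot": [0,0.04,0],"xyz": [0.012,-0.0008,-0.003],"hand": 1},
  {"rot": [0,0,0],"xyz": [0.012,-0.0008,0],"hand": 1},
  {"rot": [0,0,0],"xyz": [0.012,-0.0008,0],"hand": 1},
  {"rot": [0,0,0],"xyz": [0.012,-0.0008,0],"hand": 1},
  {"rot": [0,0,0],"xyz": [0.012,-0.0008,0],"hand": 1},
  {"rot": [0,0,0],"xyz": [0,0,0],"hand": 1},
])

```text
time_s: 9.0
tcp_pos: [0.5271, 0.0499, 0.2018]
ee_rot: [[0.998, -0.065, -0.011], [-0.065, -0.998, 0.0], [-0.011, 0.0, -1.0]]
wrist_force: [-0.3, -0.3, -1.9]
opening: 0.0154
```

```bash
python3 st.py .569 .0469 .2037 -3.83
python3 - <<'E'
from meas import *
i=take("top","7");crop(i,250,120,410,240,5,"pics/c10.png")
i=take("side","7");crop(i,200,140,420,290,3.6,"pics/c11.png")
E
```

```text
t 9.0 tcp [0.5271 0.0499 0.2018] yaw -3.71 z-ax [-1.070e-02  3.000e-04 -9.999e-01] F [-0.3 -0.3 -1.9] M [-0.02  0.08  0.11] op 0.0154 j [ -2.2  16.6 112.2  -0.   51.8   1.5]
d/0.4 [ 0.1049 -0.0075  0.0047] rotz/.08 -0.03 tilt corr [-0.004 -0.134 -0.   ]
tool board x,y -0.085 0.0001
```

View pics/c10.png

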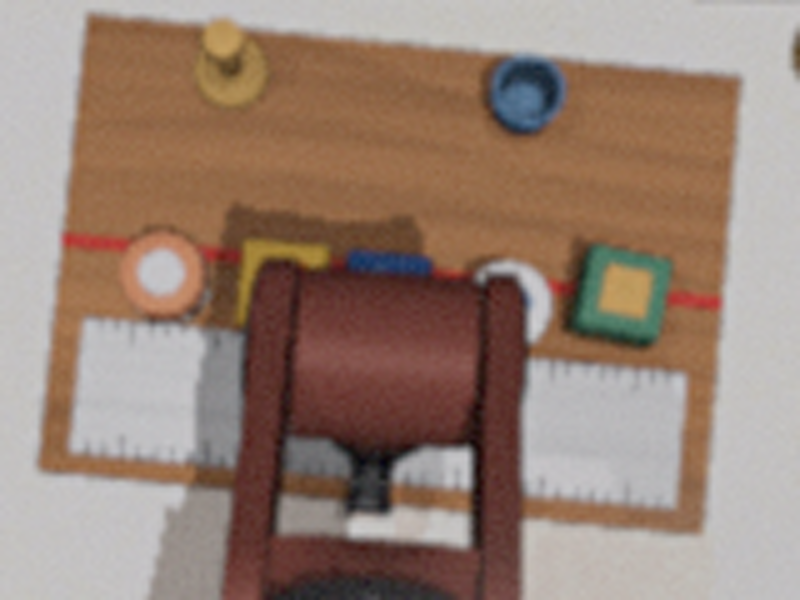

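View pics/c11.png

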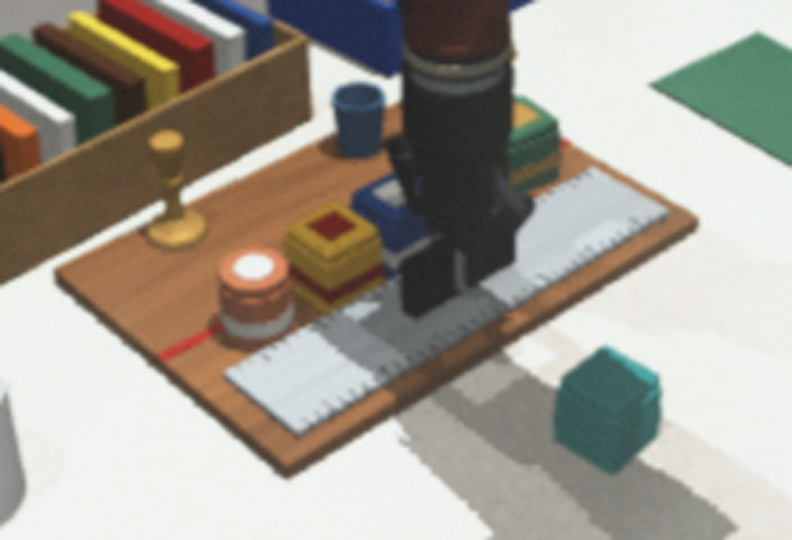

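Emit:
step_arm([
  {"rot": [0,-0.1,-0.02],"xyz": [0.008,-0.0005,0.003],"hand": 1},
  {"rot": [0,-0.03,0],"xyz": [0.01,-0.0007,0.001],"hand": 1},
  {"rot": [0,0,0],"xyz": [0.01,-0.0007,0],"hand": 1},
  {"rot": [0,0,0],"xyz": [0.01,-0.0007,0],"hand": 1},
  {"rot": [0,0,0],"xyz": [0.01,-0.0007,0],"hand": 1},
  {"rot": [0,0,0],"xyz": [0.01,-0.0007,0],"hand": 1},
  {"rot": [0,0,0],"xyz": [0,0,0],"hand": 1},
])

```text
time_s: 9.8
tcp_pos: [0.5485, 0.0483, 0.2022]
ee_rot: [[0.998, -0.069, -0.012], [-0.069, -0.998, 0.001], [-0.012, -0.0, -1.0]]
wrist_force: [-2.1, 1.1, -2.5]
opening: 0.0154
```

```bash
python3 st.py .569 .0469 .2037 -3.83
```

```text
t 9.8 tcp [0.5485 0.0483 0.2022] yaw -3.93 z-ax [-0.012   0.0012 -0.9999] F [-2.1  1.1 -2.5] M [0.08 0.25 0.03] op 0.0154 j [-2.300e+00  1.870e+01  1.093e+02  1.000e-01  5.270e+01  1.600e+00]
d/0.4 [ 0.0513 -0.0035  0.0038] rotz/.08 0.02 tilt corr [-0.015 -0.15  -0.   ]
tool board x,y -0.0636 -0.0001
```

Emit:
step_arm([
  {"rot": [-0.01,-0.12,0.02],"xyz": [0.008,-0.0005,0.004],"hand": 1},
  {"rot": [0,-0.05,0],"xyz": [0.009,-0.0006,0.001],"hand": 1},
  {"rot": [0,-0.02,0],"xyz": [0.009,-0.0006,0],"hand": 1},
  {"rot": [0,0,0],"xyz": [0.009,-0.0006,0],"hand": 1},
  {"rot": [0,0,0],"xyz": [0,0,0],"hand": 1},
])

```text
time_s: 10.3
tcp_pos: [0.5622, 0.0473, 0.2033]
ee_rot: [[0.998, -0.068, -0.001], [-0.068, -0.998, 0.001], [-0.001, -0.001, -1.0]]
wrist_force: [-2.6, 0.3, -2.5]
opening: 0.0155
```

```bash
python3 st.py .569 .0469 .2037 -3.83
python3 - <<'E'
from rul import *
i=take("top","8");crop(i,250,120,410,240,5,"pics/c12.png")
E
```

```text
t 10.3 tcp [0.5622 0.0473 0.2033] yaw -3.88 z-ax [-8.e-04  8.e-04 -1.e+00] F [-2.6  0.3 -2.5] M [ 0.02  0.33 -0.01] op 0.0155 j [-2.300e+00  1.980e+01  1.076e+02  1.000e-01  5.260e+01  1.500e+00]
d/0.4 [ 0.0169 -0.0011  0.001 ] rotz/.08 0.01 tilt corr [-0.01 -0.01 -0.  ]
tool board x,y -0.0498 -0.0001
```

View pics/c12.png

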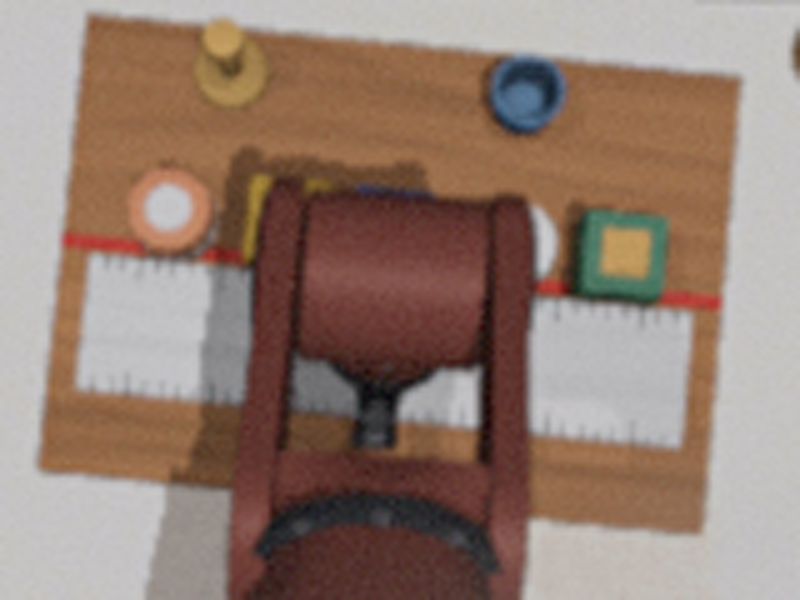

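Run:
```python
from rul import *
i=load("top8");o=np.array([250,120]);f=lambda a:np.array(a)/5+o
print(rulmeas(i,(f([92,252]),f([205,263])),(f([535,298]),f([685,313])),.0231,half=1.2))
print(rulmeas(i,(f([80,388]),f([205,400])),(f([535,432]),f([680,446])),.0231,half=2))
# tape visible pieces near right end/left end: centre by edge pairs
q=[]
for a,b in(((66,236),(120,241)),((672,294),(718,298))): q.append(onz(i,edgepts(i,f(a),f(b),n=12,half=1.2),.015))
P=np.vstack(q);print("tape far edge",line(P))
b=P[:,:2]-[.6119,.0441];a=np.radians(-3.83);print((b@[np.cos(a),np.sin(a)]).round(4))
```

```text
(np.float64(-0.0077548633711046295), np.float32(-4.0248337), np.float64(0.00025659581022698585))
(np.float64(-0.08898937691722517), np.float32(-3.913025), np.float64(0.00023350746167219352))
tape far edge (array([0.06514078, 0.9978761 , 0.614363  , 0.04359585], dtype=float32), np.float64(0.0002950090290984378))
[ 0.002   0.0021  0.0021  0.0021  0.0022  0.0019  0.0021  0.0033 -0.0005
 -0.0018  0.0014  0.0006  0.0031 -0.0001  0.0022  0.0011  0.0025  0.0026
  0.0028  0.0028  0.0026  0.0035  0.0034  0.0036]
```

Emit:
step_arm([
  {"rot": [-0.01,-0.02,0],"xyz": [0.006,-0.0004,0],"hand": 1},
  {"rot": [0,-0.01,0.01],"xyz": [0.006,-0.0004,0],"hand": 1},
  {"rot": [0,0,0],"xyz": [0.005,-0.0003,0],"hand": 1},
  {"rot": [0,0,0],"xyz": [0.001,0,0],"hand": 1},
  {"rot": [0,0,0],"xyz": [0,0,0],"hand": 1},
])

```text
time_s: 10.85
tcp_pos: [0.5687, 0.047, 0.2033]
ee_rot: [[0.998, -0.067, -0.003], [-0.067, -0.998, 0.0], [-0.003, -0.0, -1.0]]
wrist_force: [-3.6, -0.1, -2.3]
opening: 0.015
```

```bash
python3 st.py .569 .0469 .2037 -3.83
python3 - <<'E'
from rul import *
i=take("top","9");crop(i,250,120,410,240,5,"pics/c13.png");o=np.array([250,120]);f=lambda a:np.array(a)/5+o
print(rulmeas(i,(f([80,375]),f([205,387])),(f([535,419]),f([680,433])),.0231,half=3))
i=take("side","9");crop(i,200,140,420,290,3.6,"pics/c14.png")
E
```

```text
t 10.85 tcp [0.5687 0.047  0.2033] yaw -3.83 z-ax [-3.2e-03  2.0e-04 -1.0e+00] F [-3.6 -0.1 -2.3] M [ 0.04  0.65 -0.05] op 0.015 j [ -2.3  20.5 106.6   0.   53.    1.5]
d/0.4 [ 0.0008 -0.0003  0.0011] rotz/.08 -0.0 tilt corr [-0.003 -0.04  -0.   ]
tool board x,y -0.0433 0.0
(np.float64(-0.0827878623942713), np.float32(-3.8743439), np.float64(0.0002826780935046521))
```

View pics/c13.png

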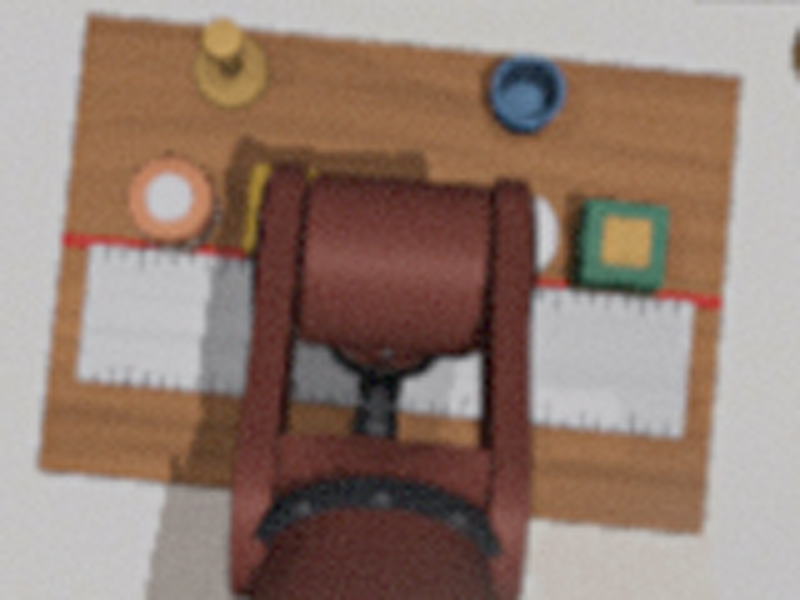

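View pics/c14.png

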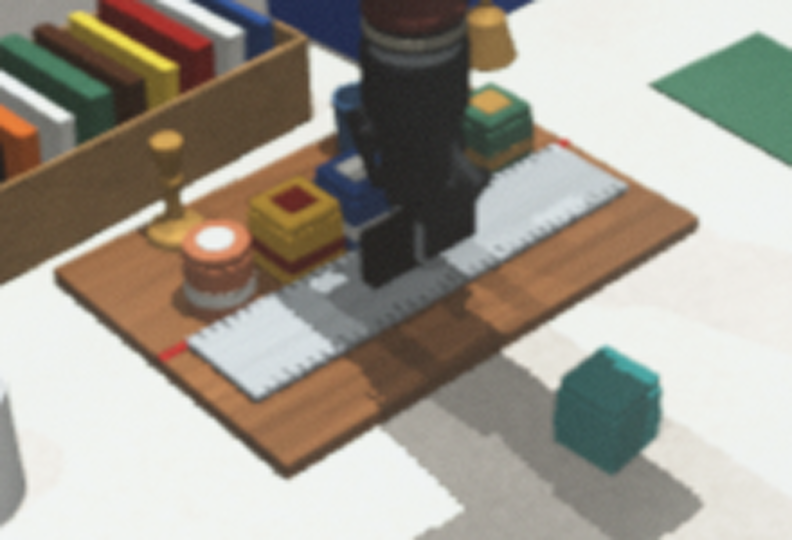

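Emit:
step_arm([
  {"rot": [0,-0.02,0],"xyz": [0.003,-0.0002,0],"hand": 1},
  {"rot": [0,0,0],"xyz": [0,0,0],"hand": 1},
  {"rot": [0,0,0],"xyz": [0,0,0],"hand": 1},
])

```text
time_s: 11.25
tcp_pos: [0.5697, 0.047, 0.2032]
ee_rot: [[0.998, -0.067, -0.002], [-0.067, -0.998, 0.0], [-0.002, -0.0, -1.0]]
wrist_force: [-4.0, -0.1, -1.8]
opening: 0.0157
```

```bash
python3 st.py .569 .0469 .2037 -3.83
```

```text
t 11.25 tcp [0.5697 0.047  0.2032] yaw -3.83 z-ax [-2.e-03  2.e-04 -1.e+00] F [-4.  -0.1 -1.8] M [ 0.02  0.72 -0.01] op 0.0157 j [ -2.3  20.6 106.5   0.   53.    1.5]
d/0.4 [-0.0016 -0.0002  0.0011] rotz/.08 0.0 tilt corr [-0.003 -0.024 -0.   ]
tool board x,y -0.0423 0.0
```

Retreat toward the robot, then raise and look.

Emit:
step_arm([
  {"rot": [0,0,0],"xyz": [-0.01,0.0007,0.002],"hand": 1},
  {"rot": [0,0,0],"xyz": [-0.02,0.0014,0.002],"hand": 1},
  {"rot": [0,0,0],"xyz": [-0.04,0.003,0],"hand": 1},
  {"rot": [0,0,0],"xyz": [-0.06,0.004,0.01],"hand": 1},
  {"rot": [0,0,0],"xyz": [-0.06,0.004,0.01],"hand": 1},
  {"rot": [0,0,0],"xyz": [-0.05,0.003,0.04],"hand": 1},
  {"rot": [0,0,0],"xyz": [-0.02,0.002,0.05],"hand": 1},
  {"rot": [0,0,0],"xyz": [0,0,0],"hand": 1},
])

```text
time_s: 12.05
tcp_pos: [0.4666, 0.0539, 0.2553]
ee_rot: [[0.997, -0.067, 0.027], [-0.067, -0.998, -0.001], [0.027, -0.001, -1.0]]
wrist_force: [1.2, -0.5, -1.5]
opening: 0.0152
```

```bash
python3 st.py .569 .0469 .2037 -3.83
python3 - <<'E'
from rul import *
i=take("top","10");crop(i,250,120,410,240,5,"pics/c15.png")
i=take("side","10");crop(i,200,140,420,290,3.6,"pics/c16.png")
E
```

```text
t 12.05 tcp [0.4666 0.0539 0.2553] yaw -3.84 z-ax [ 0.0271 -0.0012 -0.9996] F [ 1.2 -0.5 -1.5] M [-0.02 -0.02  0.02] op 0.0152 j [ -2.    4.  119.8  -0.   54.6   1.9]
d/0.4 [ 0.256  -0.0176 -0.129 ] rotz/.08 0.0 tilt corr [0.015 0.339 0.   ]
tool board x,y -0.1456 0.0001
```

View pics/c15.png

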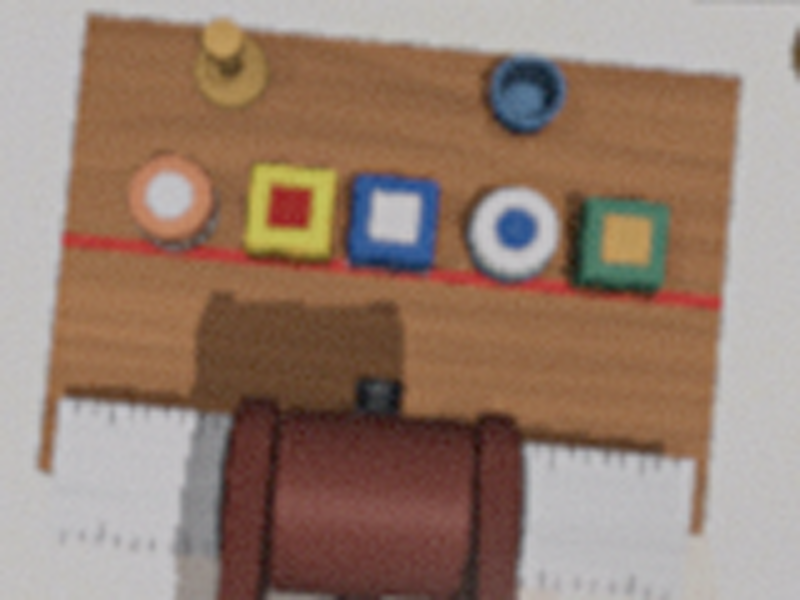

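View pics/c16.png

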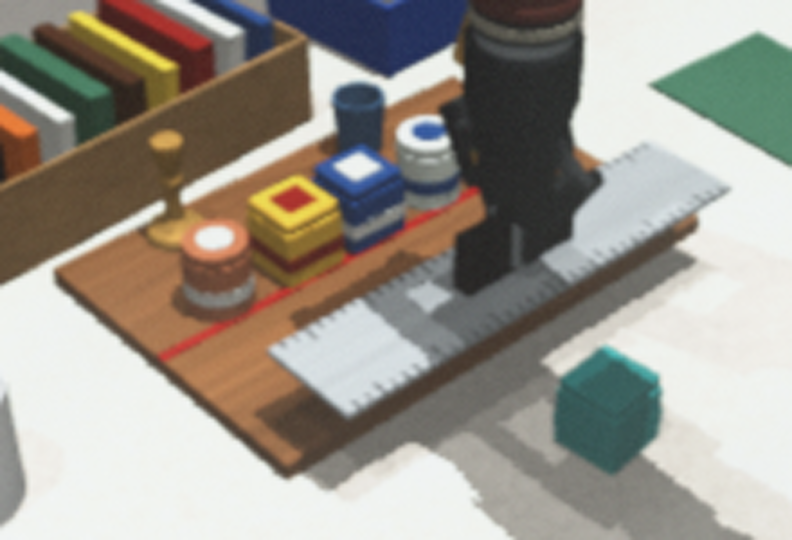

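```bash
cat > tins.py <<'E'
from meas import *
def tins(i,Q,Cc,off=np.array([250,120]),zt=.071):
    f=lambda a:np.array(a,float)/5+off
    # tape line: near edge & far edge, several clear spans (given in crop px) 
    a=np.radians(-3.83);R=np.array([[np.cos(a),np.sin(a)],[-np.sin(a),np.cos(a)]]);c0=np.array([.6119,.0441])
    for n,q in Q.items():
        W,r,an=quad(i,f(q),zt,half=1.6,trim=.15,n=25)
        b=R@(W.mean(0)-c0);ang=(np.array(an)+3.83+45)%90-45
        print(n,"bx,by",b.round(4),"sides",np.linalg.norm(W-np.roll(W,-1,0),axis=1).round(4),"ang",ang.round(1))
    for n,(cx,cy,r) in Cc.items():
        img=cv2.GaussianBlur(i["color"].astype(np.float32),(0,0),.5);P=[]
        c=f((cx,cy));s=np.arange(-1.8,1.8,.1)
        for th in np.radians(np.arange(180,360,6)): # upper (far) half
            d=np.array([np.cos(th),np.sin(th)]);p=c+(r/5+s)[:,None]*d
            v=cv2.remap(img,p[:,0].astype(np.float32)[None],p[:,1].astype(np.float32)[None],cv2.INTER_LINEAR)[0]
            g=np.linalg.norm(np.gradient(v,axis=0),axis=1);g=np.where(g>.5*g.max(),g,0);P.append(c+(r/5+(g*s).sum()/g.sum())*d)
        W=onz(i,np.array(P),zt)[:,:2]
        A=np.c_[2*W,np.ones(len(W))];x=np.linalg.lstsq(A,(W**2).sum(1),rcond=None)[0]
        for fixed in(None,.025):
            from scipy.optimize import least_squares
            if fixed: x2=least_squares(lambda p:np.hypot(*(W-p).T)-fixed,x[:2],loss="huber",f_scale=.0005).x
            else: x2=x[:2]
            print(n,"fixed" if fixed else "free r=%.4f"%np.sqrt(x[2]+x[:2]@x[:2]),"bx,by",(R@(x2-c0)).round(4))
def tapeline(i,spans,off=np.array([250,120])):
    f=lambda a:np.array(a,float)/5+off
    C=i["color"].astype(np.float32);red=C[...,2]-1.0*C[...,1]
    a=np.radians(-3.83);R=np.array([[np.cos(a),np.sin(a)],[-np.sin(a),np.cos(a)]]);c0=np.array([.6119,.0441])
    out=[]
    for x0,x1 in spans:
        for x in np.arange(x0,x1,3):
            y=239+(x-66)*(300-239)/(718-66);u,vv=f((x,y));s=np.arange(-4,4.01,.1)
            v=cv2.remap(red,np.full(len(s),u,np.float32)[None],(vv+s).astype(np.float32)[None],cv2.INTER_LINEAR)[0]
            base=np.median(v);w=np.clip(v-base-25,0,None)
            out.append(onz(i,[[u,vv+(w*s).sum()/w.sum()]],.015)[0,:2])
    b=(np.array(out)-c0)@R.T;k=np.polyfit(b[:,1],b[:,0],1);print("tape bx=%.4f at y=0, slope deg %.2f"%(k[1],np.degrees(k[0])),"std",np.std(b[:,0]-np.polyval(k,b[:,1])).round(4))
E
python3 - <<'E'
from tins import *
i=load("top10")
tins(i,{"yellow":[(252,163),(338,172),(330,257),(246,252)],"blue":[(357,173),(439,181),(432,268),(350,262)],"green":[(590,197),(668,201),(664,288),(582,284)]},{"copper":(171,194,41),"white":(514,229,43)})
tapeline(i,[(74,125),(215,240),(440,465),(680,712)])
show("board",quad(i,np.array([[88,14],[741,76],[702,532],[42,470]])/5+[250,120],.015))
E
```

```text
yellow bx,by [0.0218 0.0607] sides [0.0485 0.0488 0.049  0.0499] ang [-1.   1.   0.3  0.4]
blue bx,by [0.021  0.0014] sides [0.0466 0.0528 0.0483 0.0528] ang [-0.7  0.3 -0.8 -1.5]
green bx,by [ 0.0211 -0.1314] sides [0.0454 0.0503 0.0484 0.0528] ang [ 0.5  1.9  3.5 -1.3]
copper free r=0.0221 bx,by [0.0235 0.1304]
copper fixed bx,by [0.0196 0.13  ]
white free r=0.0253 bx,by [ 0.0224 -0.0681]
white fixed bx,by [ 0.0228 -0.068 ]
tape bx=0.0005 at y=0, slope deg 0.04 std 0.0001
board c [0.6123 0.0441] sides [0.3988 0.2766 0.3968 0.2783] ang [86.1  -4.07 86.34 -3.65] res [0.0003 0.0004 0.0023 0.0005]
```

Emit:
step_arm([
  {"rot": [0.01,0.2,0],"xyz": [0.03,-0.002,-0.03],"hand": 1},
  {"rot": [0,0.14,0],"xyz": [0.03,-0.002,-0.04],"hand": 1},
  {"rot": [0,0.03,0],"xyz": [0,0,-0.03],"hand": 1},
  {"rot": [0,0,0],"xyz": [0,0,-0.01],"hand": 1},
  {"rot": [0,0,0],"xyz": [0,0,0],"hand": 1},
])

```text
time_s: 12.65
tcp_pos: [0.4922, 0.0518, 0.2054]
ee_rot: [[0.998, -0.068, -0.005], [-0.068, -0.998, -0.0], [-0.005, 0.001, -1.0]]
wrist_force: [0.5, -0.3, -1.4]
opening: 0.0156
```

```bash
python3 st.py .5725 .0468 .2035 -3.83
```

```text
t 12.65 tcp [0.4922 0.0518 0.2054] yaw -3.88 z-ax [-5.2e-03 -5.0e-04 -1.0e+00] F [ 0.5 -0.3 -1.4] M [-0.02  0.04  0.08] op 0.0156 j [ -2.1  12.6 116.9  -0.   50.9   1.8]
d/0.4 [ 0.2008 -0.0126 -0.0047] rotz/.08 0.01 tilt corr [ 0.006 -0.065  0.   ]
tool board x,y -0.12 -0.0003
```

Emit:
step_arm([
  {"rot": [0,-0.06,0.01],"xyz": [0.04,-0.0025,-0.003],"hand": 1},
  {"rot": [0,0,0],"xyz": [0.04,-0.0025,0],"hand": 1},
  {"rot": [0,0,0],"xyz": [0.04,-0.0025,0],"hand": 1},
  {"rot": [0,0,0],"xyz": [0.03,-0.002,0],"hand": 1},
  {"rot": [0,0,0],"xyz": [0.015,-0.001,0],"hand": 1},
  {"rot": [0,0,0],"xyz": [0,0,0],"hand": 1},
])

```text
time_s: 13.25
tcp_pos: [0.5579, 0.0478, 0.2033]
ee_rot: [[0.998, -0.066, -0.005], [-0.066, -0.998, -0.0], [-0.005, 0.001, -1.0]]
wrist_force: [-0.0, 0.3, -1.8]
opening: 0.0152
```

```bash
python3 st.py .5725 .0468 .2035 -3.83
```

```text
t 13.25 tcp [0.5579 0.0478 0.2033] yaw -3.8 z-ax [-4.6e-03 -3.0e-04 -1.0e+00] F [-0.   0.3 -1.8] M [-0.   -0.04 -0.02] op 0.0152 j [ -2.3  19.5 108.1  -0.   52.7   1.5]
d/0.4 [ 0.0365 -0.0026  0.0005] rotz/.08 -0.01 tilt corr [ 0.003 -0.057  0.   ]
tool board x,y -0.0541 0.0001
```

Emit:
step_arm([
  {"rot": [0,-0.05,0],"xyz": [0.01,-0.0007,0.001],"hand": 1},
  {"rot": [0,-0.02,0],"xyz": [0.01,-0.0007,0],"hand": 1},
  {"rot": [0,0,0],"xyz": [0.006,-0.0004,0],"hand": 1},
  {"rot": [0,0,0],"xyz": [0.005,-0.0003,0],"hand": 1},
  {"rot": [0,0,0],"xyz": [0.004,-0.0002,0],"hand": 1},
  {"rot": [0,0,0],"xyz": [0.002,0,0],"hand": 1},
  {"rot": [0,0,0],"xyz": [0,0,0],"hand": 1},
])

```text
time_s: 13.95
tcp_pos: [0.5705, 0.0472, 0.2025]
ee_rot: [[0.998, -0.066, -0.007], [-0.066, -0.998, 0.0], [-0.007, 0.0, -1.0]]
wrist_force: [-0.1, 0.7, -2.3]
opening: 0.0154
```

```bash
python3 st.py .5725 .0468 .2035 -3.83
```

```text
t 13.95 tcp [0.5705 0.0472 0.2025] yaw -3.79 z-ax [-6.8e-03  1.0e-04 -1.0e+00] F [-0.1  0.7 -2.3] M [-0.03  0.02 -0.04] op 0.0154 j [ -2.3  20.8 106.3  -0.   53.3   1.5]
d/0.4 [ 0.0051 -0.0011  0.0024] rotz/.08 -0.01 tilt corr [-0.001 -0.085 -0.   ]
tool board x,y -0.0416 0.0004
```

Emit:
step_arm([
  {"rot": [0,-0.06,-0.01],"xyz": [0.002,-0.0006,0.002],"hand": 1},
  {"rot": [0,-0.04,0],"xyz": [0.003,-0.0003,0],"hand": 1},
  {"rot": [0,-0.01,0],"xyz": [0.002,-0.0002,0],"hand": 1},
  {"rot": [0,0,0],"xyz": [0,0,0],"hand": 1},
  {"rot": [0,0,0],"xyz": [0,0,0],"hand": 1},
])

```text
time_s: 14.45
tcp_pos: [0.5707, 0.0471, 0.2018]
ee_rot: [[0.998, -0.067, -0.007], [-0.067, -0.998, 0.001], [-0.007, -0.0, -1.0]]
wrist_force: [-3.4, -0.3, -1.8]
opening: 0.0153
```

```bash
cat >> st.py <<'E'
t=s["tcp_pos"]+R[:,2]*.18-[.6119,.0441,0];print("blade board x",round(t[0]*np.cos(a)+t[1]*np.sin(a),4))
E
python3 st.py .5725 .0468 .2035 -3.83
```

```text
t 14.45 tcp [0.5707 0.0471 0.2018] yaw -3.83 z-ax [-6.9e-03  7.0e-04 -1.0e+00] F [-3.4 -0.3 -1.8] M [0.05 0.48 0.02] op 0.0153 j [ -2.3  20.9 106.3   0.   53.2   1.5]
d/0.4 [ 0.0045 -0.0008  0.0043] rotz/.08 -0.0 tilt corr [-0.009 -0.086 -0.   ]
tool board x,y -0.0413 0.0002
blade board x -0.0426
```

Emit:
step_arm([
  {"rot": [-0.01,-0.1,0],"xyz": [0.004,-0.0004,0.005],"hand": 1},
  {"rot": [0,-0.06,0],"xyz": [0.005,-0.0003,0.002],"hand": 1},
  {"rot": [0,-0.03,0],"xyz": [0.004,-0.0003,0],"hand": 1},
  {"rot": [0,0,0],"xyz": [0,0,0],"hand": 1},
])

```text
time_s: 14.85
tcp_pos: [0.5749, 0.0467, 0.2033]
ee_rot: [[0.998, -0.067, 0.005], [-0.067, -0.998, 0.0], [0.005, -0.0, -1.0]]
wrist_force: [-2.4, -0.8, -3.5]
opening: 0.0152
```

```bash
python3 st.py .5725 .0468 .2035 -3.83
```

```text
t 14.85 tcp [0.5749 0.0467 0.2033] yaw -3.83 z-ax [ 0.0048  0.     -1.    ] F [-2.4 -0.8 -3.5] M [-0.03  0.48  0.  ] op 0.0152 j [ -2.3  21.  105.9   0.   52.8   1.5]
d/0.4 [-0.006   0.0002  0.0006] rotz/.08 -0.0 tilt corr [-0.    0.06  0.  ]
tool board x,y -0.0371 0.0002
blade board x -0.0362
```

Emit:
step_arm([
  {"rot": [0,0,0],"xyz": [-0.01,0.0007,0.002],"hand": 1},
  {"rot": [0,0,0],"xyz": [-0.03,0.002,0.002],"hand": 1},
  {"rot": [0,0,0],"xyz": [-0.06,0.004,0],"hand": 1},
  {"rot": [0,0,0],"xyz": [-0.07,0.005,0.01],"hand": 1},
  {"rot": [0,0,0],"xyz": [-0.06,0.004,0.02],"hand": 1},
  {"rot": [0,0,0],"xyz": [-0.04,0.003,0.05],"hand": 1},
  {"rot": [0,0.1,0],"xyz": [0,0,0.02],"hand": 1},
  {"rot": [0,0.1,0],"xyz": [0,0,0],"hand": 1},
])

```text
time_s: 15.65
tcp_pos: [0.4668, 0.054, 0.2517]
ee_rot: [[0.998, -0.067, 0.016], [-0.067, -0.998, -0.001], [0.016, 0.0, -1.0]]
wrist_force: [-0.3, 0.2, -2.2]
opening: 0.0154
```

```bash
python3 st.py .4666 .0539 .32 -3.83
python3 - <<'E'
from rul import *
i=take("top","11");crop(i,250,120,410,240,5,"pics/c17.png")
i=take("side","11");crop(i,200,140,420,290,3.6,"pics/c18.png")
E
```

```text
t 15.65 tcp [0.4668 0.054  0.2517] yaw -3.83 z-ax [ 0.0162 -0.0015 -0.9999] F [-0.3  0.2 -2.2] M [ 0.02 -0.02 -0.04] op 0.0154 j [-2.000e+00  4.600e+00  1.197e+02 -1.000e-01  5.480e+01  1.900e+00]
d/0.4 [-0.0005 -0.0002  0.1708] rotz/.08 -0.0 tilt corr [0.019 0.203 0.   ]
tool board x,y -0.1454 0.0002
blade board x -0.1425
```

View pics/c17.png

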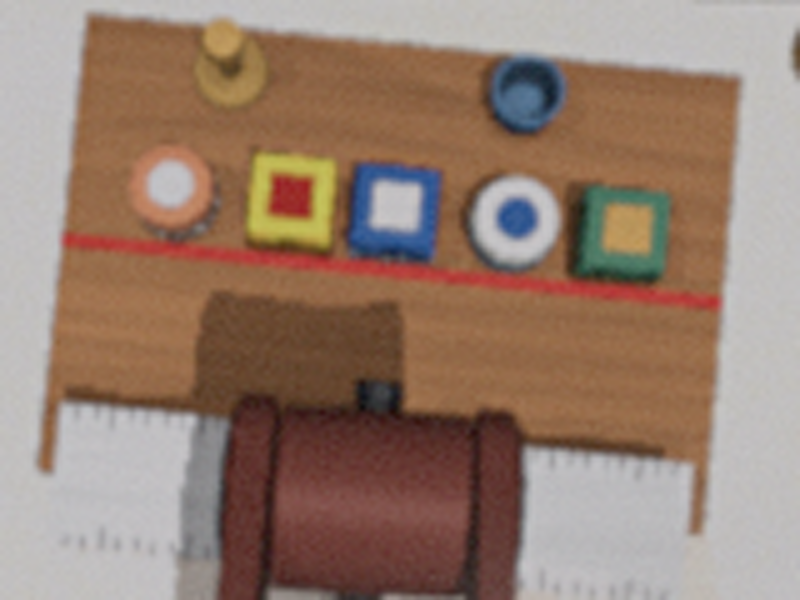

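View pics/c18.png

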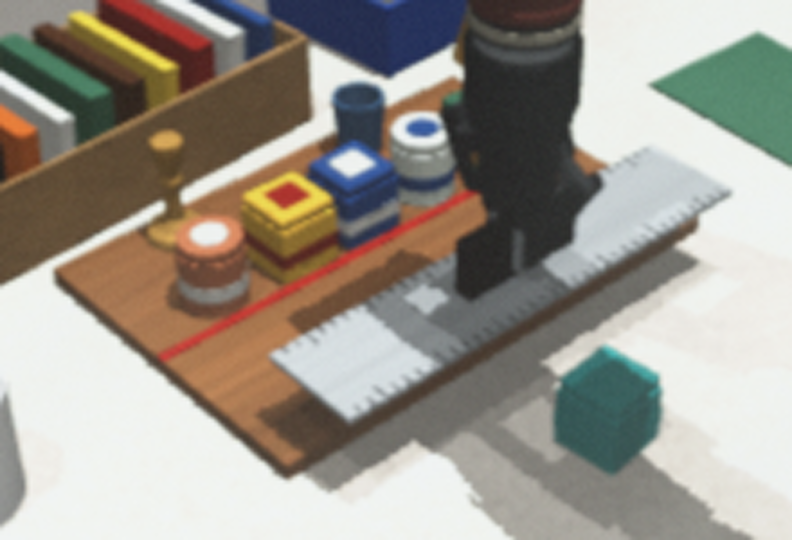

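Run:
```python
from tins import *
i=load("top11")
tins(i,{"yellow":[(254,152),(338,160),(332,246),(248,240)],"blue":[(359,163),(441,171),(434,257),(351,250)],"green":[(588,185),(670,192),(664,278),(580,270)]},{"copper":(172,184,41),"white":(515,219,44)})
tapeline(i,[(74,712)])
s=load("side11");t=i
crop(s,240,180,345,240,7,"pics/c19.png")
```

```text
yellow bx,by [0.0283 0.061 ] sides [0.0468 0.0496 0.0492 0.0497] ang [0.1 3.1 0.3 0.3]
blue bx,by [0.0266 0.0012] sides [0.0465 0.0525 0.0481 0.0533] ang [ 0.   1.7  1.  -0. ]
green bx,by [ 0.0276 -0.1312] sides [0.0458 0.0514 0.0484 0.0511] ang [-0.7  2.1 -1.  -0.8]
copper free r=0.0218 bx,by [0.0298 0.1303]
copper fixed bx,by [0.0256 0.1298]
white free r=0.0251 bx,by [ 0.0289 -0.0681]
white fixed bx,by [ 0.0291 -0.0681]
tape bx=0.0007 at y=0, slope deg 0.02 std 0.0002
```

View pics/c19.png

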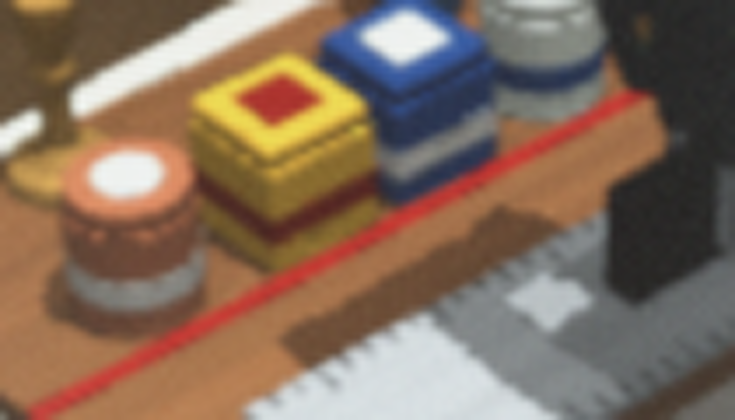

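Run:
```python
from meas import *
s=load("side11")
a=np.radians(-3.83);R=np.array([[np.cos(a),np.sin(a)],[-np.sin(a),np.cos(a)]]);c0=np.array([.6119,.0441])
crop(s,268,205,300,222,24,"pics/c20.png");crop(s,290,195,318,212,26,"pics/c21.png")
# tape centre in side view
f=lambda q:(np.array(q,float)+.5)/7-.5+[240,180]
for n,(p,q) in dict(tapefar_l=((40,410),(200,320)),tapenear_l=((60,415),(250,313)),tapenear_r=((420,226),(640,106)),tapefar_r=((520,158),(630,95))).items():
    P=onz(s,edgepts(s,f(p),f(q),n=40,half=.8),.015)[:,:2];b=(P-c0)@R.T;print(n,np.median(b[:,0]).round(4),b[:,0].std().round(4))
```

```text
tapefar_l 0.0027 0.0006
tapenear_l -0.0065 0.0002
tapenear_r -0.0074 0.0003
tapefar_r -0.0001 0.0017
```

View pics/c20.png

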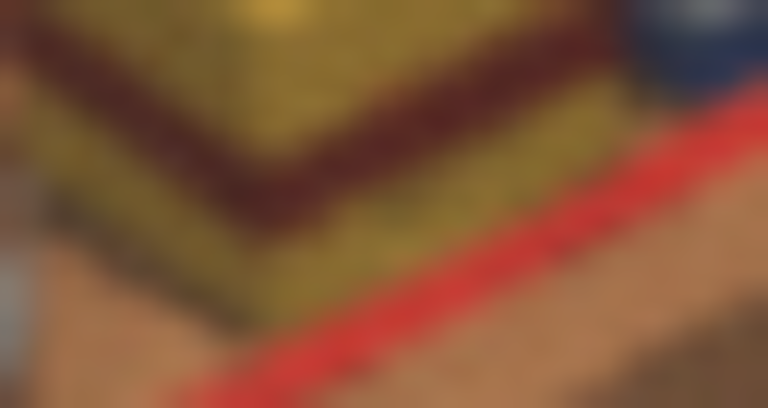

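View pics/c21.png

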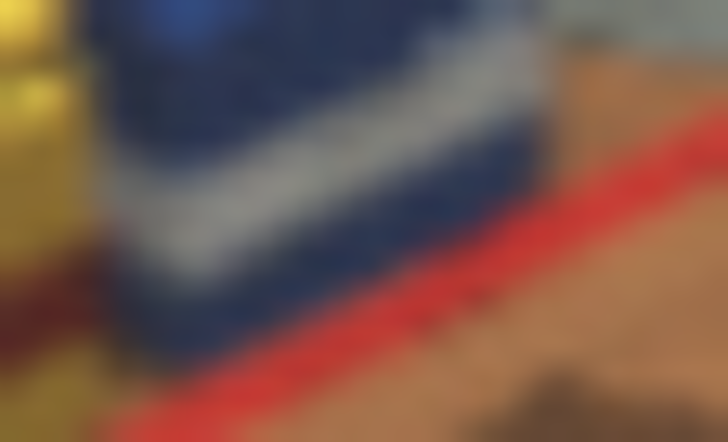

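Run:
```python
from meas import *
f=lambda a:np.array(a,float)/5+[250,120]
a=np.radians(-3.83);R=np.array([[np.cos(a),np.sin(a)],[-np.sin(a),np.cos(a)]]);c0=np.array([.6119,.0441])
for tag,Q in (("11",{"yellow":[(254,152),(338,160),(332,246),(248,240)],"blue":[(359,163),(441,171),(434,257),(351,250)],"green":[(588,185),(670,192),(664,278),(580,270)]}),):
  i=load("top"+tag)
  for n,q in Q.items():
    o=[]
    for k in range(4):
        P=onz(i,edgepts(i,f(q[k]),f(q[(k+1)%4]),half=1.6,trim=.15,n=25),.071)[:,:2];b=(P-c0)@R.T;o.append(np.median(b[:,0 if k%2==0 else 1]).round(4))
    print(n,"far",o[0],"near",o[2],"right/left",o[1],o[3],"width",o[3]-o[1])
# enlarge
crop(i,270,145,390,180,6.6,"pics/c22.png")
```

```text
yellow far 0.0531 near 0.0035 right/left 0.0366 0.085 width 0.048400000000000006
blue far 0.0531 near 0.0003 right/left -0.0224 0.0248 width 0.0472
green far 0.0533 near 0.002 right/left -0.1549 -0.1076 width 0.04730000000000001
```

View pics/c22.png

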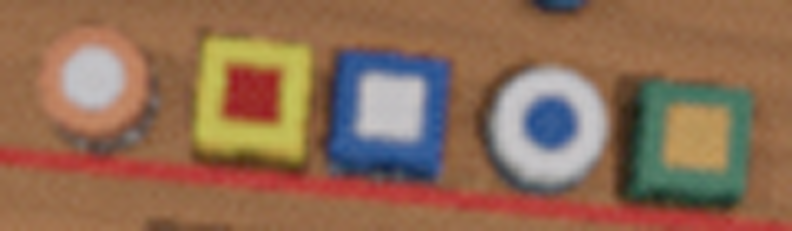

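```bash
cat > lab.py <<'E'
from meas import *
a=np.radians(-3.83);R=np.array([[np.cos(a),np.sin(a)],[-np.sin(a),np.cos(a)]]);c0=np.array([.6119,.0441])
def labels(i,C,z=.0712):
    big=cv2.resize(i["color"],None,fx=4,fy=4,interpolation=cv2.INTER_CUBIC).astype(np.float32)
    for n,(x,y) in C.items():
        p=(np.array([x,y])+.5)*4-.5;xx,yy=p.astype(int)
        w=34;sub=big[yy-w:yy+w,xx-w:xx+w]
        cen=np.median(big[yy-5:yy+6,xx-5:xx+6].reshape(-1,3),0)
        # ring colour: 32px wide ~ at 12.. use lid border colour right
        ring=np.median(np.vstack([big[yy-3:yy+4,xx-26:xx-22].reshape(-1,3),big[yy-3:yy+4,xx+22:xx+26].reshape(-1,3)]),0)
        d=((sub-ring)@(cen-ring))/((cen-ring)@(cen-ring))
        m=(d>.5).astype(np.uint8);k,l,st,cc=cv2.connectedComponentsWithStats(m,connectivity=4);j=l[w,w]
        q=cc[j]+[xx-w,yy-w];uv=(q+.5)/4-.5;P=onz(i,uv,z)[0,:2]
        r=cv2.minAreaRect(onz(i,(np.argwhere(l==j)[:,::-1]+[xx-w,yy-w]+.5)/4-.5,z)[:,:2].astype(np.float32))
        print(n,"px",uv.round(1),"bx,by",(R@(P-c0)).round(4),"size",np.round(r[1],4),"ang",round((r[2]+3.83+45)%90-45,1))
E
python3 - <<'E'
from lab import *
labels(load("top11"),dict(copper=(284.2,156.6),yellow=(308.2,159.2),blue=(329.2,161.2),white=(353.3,163.3),green=(375.5,165.8)))
labels(load("top10"),dict(copper=(284,159),yellow=(308,161.5),blue=(329,163.5),white=(353,165.8),green=(375.5,168)))
E
```

```text
copper px [283.6 156.4] bx,by [0.0305 0.1315] size [0.0261 0.0258] ang 5.9
yellow px [307.7 158.8] bx,by [0.0302 0.062 ] size [0.0251 0.0247] ang -1.1
blue px [328.8 160.7] bx,by [0.0304 0.0016] size [0.0283 0.0284] ang 0.1
white px [353.  163.2] bx,by [ 0.0301 -0.068 ] size [0.0228 0.023 ] ang -39.4
green px [375.1 165.3] bx,by [ 0.03   -0.1317] size [0.0279 0.0283] ang 0.3
copper px [283.4 158.6] bx,by [0.024  0.1315] size [0.026  0.0258] ang 5.6
yellow px [307.4 161. ] bx,by [0.0238 0.0623] size [0.0248 0.0245] ang 0.7
blue px [328.5 163. ] bx,by [0.0239 0.0016] size [0.028  0.0287] ang -2.2
white px [352.8 165.3] bx,by [ 0.0238 -0.0681] size [0.0231 0.0237] ang 5.5
green px [374.8 167.5] bx,by [ 0.0237 -0.1315] size [0.0278 0.0284] ang 0.6
```

Run:
```python
from lab import *
s=load("side11")
crop(s,240,180,345,240,7,"pics/x.png")
# seeds from crop c19
f=lambda q:(np.array(q,float)+.5)/7-.5+[240,180]
big=cv2.resize(s["color"],None,fx=4,fy=4,interpolation=cv2.INTER_CUBIC).astype(np.float32)
for n,(q,rg) in dict(copper=((126,175),((80,185))),yellow=((280,98),((215,100))),blue=((403,38),((340,45)))).items():
    u=f(q);c=((u+.5)*4-.5).astype(int);g=((f(rg)+.5)*4-.5).astype(int)
    cen=np.median(big[c[1]-3:c[1]+4,c[0]-4:c[0]+5].reshape(-1,3),0);rc=np.median(big[g[1]-2:g[1]+3,g[0]-3:g[0]+4].reshape(-1,3),0)
    w=30;sub=big[c[1]-w:c[1]+w,c[0]-w:c[0]+w];d=((sub-rc)@(cen-rc))/((cen-rc)@(cen-rc))
    k,l,st,cc=cv2.connectedComponentsWithStats((d>.5).astype(np.uint8),connectivity=4);j=l[w,w];uv=(cc[j]+c-w+.5)/4-.5
    P=onz(s,uv,.0712)[0,:2];print(n,uv.round(1),(R@(P-c0)).round(4),st[j])
# tape centre along side view by redness
C=s["color"].astype(np.float32);red=C[...,2]-C[...,1]
out=[]
for x in list(np.arange(40,130,5))+list(np.arange(560,640,5)):
    y=412-(x-40)*(412-97)/(640-40);u=f((x,y));t=np.arange(-3,3.01,.1)
    v=cv2.remap(red,np.full(len(t),u[0],np.float32)[None],(u[1]+t).astype(np.float32)[None],cv2.INTER_LINEAR)[0]
    wt=np.clip(v-np.median(v)-30,0,None);out.append(onz(s,[[u[0],u[1]+(wt*t).sum()/wt.sum()]],.015)[0,:2])
b=(np.array(out)-c0)@R.T;print("tape side bx",b[:,0].round(4))
```

```text
copper [257.6 204.5] [0.0286 0.1291] [ 10  18  43  27 880]
yellow [279.3 193.7] [0.0284 0.06  ] [  7  18  47  29 832]
blue [297.3 184.8] [ 0.0283 -0.0006] [  7  15  49  31 967]
tape side bx [-0.0007 -0.0011 -0.0011 -0.0008 -0.0009 -0.0005 -0.0003 -0.0005 -0.0005
 -0.0006 -0.0007 -0.0006 -0.0008 -0.0009 -0.0007 -0.0008 -0.001  -0.0009
 -0.0012 -0.0014 -0.0013 -0.0015 -0.0017 -0.0017 -0.0016 -0.0014 -0.0014
 -0.0011 -0.001  -0.0012 -0.0013 -0.0014 -0.0022 -0.0032]
```

Both views agree: the tins are about 29.4 mm beyond the tape's middle (limit 31 mm), in line within 0.5 mm and square within about 2°. That's inside tolerance, so I'm returning the ruler.

Emit:
step_arm([
  {"rot": [0.01,0.1,0],"xyz": [-0.02,0,0.06],"hand": 1},
  {"rot": [0,0.1,0],"xyz": [-0.02,0,0.08],"hand": 1},
  {"rot": [0,0,0],"xyz": [-0.02,0,0.06],"hand": 1},
  {"rot": [0,0,-0.6],"xyz": [0,-0.03,0],"hand": 1},
  {"rot": [0,0,-0.95],"xyz": [-0.005,-0.045,0],"hand": 1},
  {"rot": [0,0,-0.95],"xyz": [-0.005,-0.045,0],"hand": 1},
  {"rot": [0,0,-0.95],"xyz": [-0.005,-0.045,0],"hand": 1},
  {"rot": [0,0,-0.95],"xyz": [-0.005,-0.045,0],"hand": 1},
])

```text
time_s: 16.55
tcp_pos: [0.438, -0.0345, 0.3263]
ee_rot: [[0.906, -0.423, -0.005], [-0.423, -0.906, 0.0], [-0.005, 0.002, -1.0]]
wrist_force: [-0.3, -0.8, -3.2]
opening: 0.0151
```

```bash
python3 st.py .403 -.330 .33 -96.3
```

```text
t 16.55 tcp [ 0.438  -0.0345  0.3263] yaw -25.0 z-ax [-5.e-03  5.e-04 -1.e+00] F [-0.3 -0.8 -3.2] M [ 0.05 -0.02 -0.04] op 0.0151 j [-13.7  -5.9 120.6  -0.   65.5  11.4]
d/0.4 [-0.0875 -0.7388  0.0093] rotz/.08 -15.55 tilt corr [-0.006 -0.062 -0.   ]
tool board x,y -0.1683 -0.09
blade board x -0.1692
```

Emit:
step_arm([
  {"rot": [0,-0.05,-0.95],"xyz": [-0.005,-0.048,0.005],"hand": 1},
  {"rot": [0,0,-0.95],"xyz": [-0.005,-0.048,0],"hand": 1},
  {"rot": [0,0,-0.95],"xyz": [-0.005,-0.048,0],"hand": 1},
  {"rot": [0,0,-0.95],"xyz": [-0.005,-0.048,0],"hand": 1},
  {"rot": [0,0,-0.95],"xyz": [-0.005,-0.048,0],"hand": 1},
  {"rot": [0,0,-0.95],"xyz": [-0.005,-0.048,0],"hand": 1},
  {"rot": [0,0,-0.95],"xyz": [-0.005,-0.048,0],"hand": 1},
  {"rot": [0,0,-0.95],"xyz": [-0.005,-0.048,0],"hand": 1},
])

```text
time_s: 17.35
tcp_pos: [0.4213, -0.2013, 0.3144]
ee_rot: [[0.465, -0.885, -0.011], [-0.885, -0.465, 0.006], [-0.011, 0.007, -1.0]]
wrist_force: [0.5, 0.3, -3.0]
opening: 0.0151
```

```bash
python3 st.py .403 -.330 .33 -96.3
```

```text
t 17.35 tcp [ 0.4213 -0.2013  0.3144] yaw -62.27 z-ax [-0.0112  0.0065 -0.9999] F [ 0.5  0.3 -3. ] M [-0.    0.01  0.01] op 0.0151 j [-3.410e+01 -1.100e+00  1.175e+02 -1.000e-01  6.430e+01  2.810e+01]
d/0.4 [-0.0458 -0.3218  0.0391] rotz/.08 -7.42 tilt corr [-0.081 -0.14  -0.   ]
tool board x,y -0.1738 -0.2576
blade board x -0.1758
```

Emit:
step_arm([
  {"rot": [-0.04,-0.07,-0.95],"xyz": [-0.005,-0.042,0],"hand": 1},
  {"rot": [-0.04,-0.07,-0.95],"xyz": [-0.005,-0.042,0],"hand": 1},
  {"rot": [0,0,-0.95],"xyz": [-0.005,-0.042,0],"hand": 1},
  {"rot": [0,0,-0.95],"xyz": [-0.005,-0.042,0],"hand": 1},
  {"rot": [0,0,-0.95],"xyz": [-0.005,-0.042,0],"hand": 1},
  {"rot": [0,0,-0.95],"xyz": [-0.006,-0.042,0],"hand": 1},
  {"rot": [0,0,-0.95],"xyz": [-0.006,-0.042,0],"hand": 1},
  {"rot": [0,0,-0.6],"xyz": [-0.006,-0.03,0],"hand": 1},
])

```text
time_s: 18.15
tcp_pos: [0.4008, -0.3447, 0.298]
ee_rot: [[-0.139, -0.99, -0.009], [-0.99, 0.139, 0.009], [-0.008, 0.01, -1.0]]
wrist_force: [0.2, -0.6, -2.1]
opening: 0.0151
```

```bash
python3 st.py .403 -.330 .24 -96.3
```

```text
t 18.15 tcp [ 0.4008 -0.3447  0.298 ] yaw -98.0 z-ax [-0.0086  0.0092 -0.9999] F [ 0.2 -0.6 -2.1] M [ 0.02 -0.02 -0.  ] op 0.0151 j [-48.3   7.8 110.1  -0.   62.8  49.7]
d/0.4 [ 0.0055  0.0367 -0.1451] rotz/.08 0.37 tilt corr [-0.115 -0.107 -0.   ]
tool board x,y -0.1847 -0.402
blade board x -0.1863
```

Emit:
step_arm([
  {"rot": [-0.11,-0.1,0.37],"xyz": [0.005,0.035,-0.03],"hand": 1},
  {"rot": [0,0,0],"xyz": [0,0,-0.06],"hand": 1},
  {"rot": [0.05,0.05,0],"xyz": [0,0,-0.06],"hand": 1},
  {"rot": [0,0,0],"xyz": [0,0,0],"hand": 1},
])

```text
time_s: 18.55
tcp_pos: [0.4011, -0.3365, 0.23]
ee_rot: [[-0.121, -0.993, -0.007], [-0.993, 0.121, 0.004], [-0.003, 0.007, -1.0]]
wrist_force: [-0.0, 0.8, -3.2]
opening: 0.0151
```

```bash
python3 st.py .403 -.330 .195 -96.3;python3 - <<'E'
from meas import *
i=take("top","12");crop(i,380,170,500,330,3.7,"pics/c23.png")
E
```

```text
t 18.55 tcp [ 0.4011 -0.3365  0.23  ] yaw -96.93 z-ax [-0.007   0.0037 -1.    ] F [-0.   0.8 -3.2] M [ 0.09  0.09 -0.02] op 0.0151 j [-47.6  13.1 112.6  -0.2  54.6  49.4]
d/0.4 [ 0.0048  0.0162 -0.0876] rotz/.08 0.14 tilt corr [-0.046 -0.088 -0.   ]
tool board x,y -0.1849 -0.3938
blade board x -0.1862
```

View pics/c23.png

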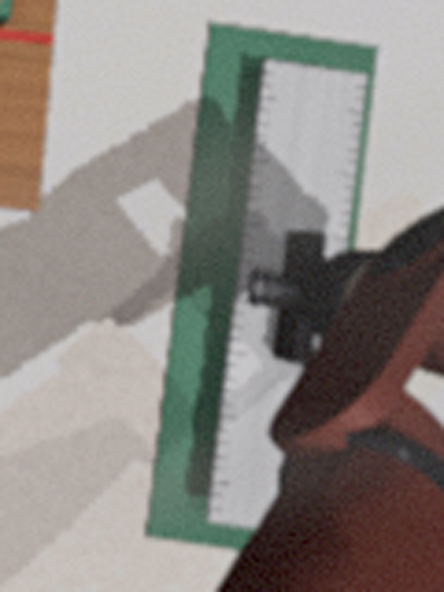

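Emit:
step_arm([
  {"rot": [-0.04,-0.08,0.1],"xyz": [0.005,0.02,-0.03],"hand": 1},
  {"rot": [0.03,0.03,0.04],"xyz": [0,0,-0.03],"hand": 1},
  {"rot": [0.03,0.03,0],"xyz": [0,0,-0.02],"hand": 1},
  {"rot": [0,0,0],"xyz": [0,0,0],"hand": 1},
])

```text
time_s: 19.0
tcp_pos: [0.4048, -0.3324, 0.1998]
ee_rot: [[-0.112, -0.994, -0.001], [-0.994, 0.112, -0.001], [0.001, 0.001, -1.0]]
wrist_force: [0.7, 0.6, -2.4]
opening: 0.0155
```

```bash
python3 st.py .403 -.330 .1885 -96.3
```

```text
t 19.0 tcp [ 0.4048 -0.3324  0.1998] yaw -96.41 z-ax [-7.0e-04 -1.3e-03 -1.0e+00] F [ 0.7  0.6 -2.4] M [ 0.01  0.   -0.01] op 0.0155 j [-4.700e+01  1.610e+01  1.132e+02 -1.000e-01  5.070e+01  4.940e+01]
d/0.4 [-0.0046  0.0059 -0.0282] rotz/.08 0.02 tilt corr [ 0.016 -0.008  0.   ]
tool board x,y -0.1815 -0.3895
blade board x -0.1816
```

Emit:
step_arm([
  {"rot": [0.03,0.01,0.02],"xyz": [-0.003,0.006,-0.015],"hand": 1},
  {"rot": [0.02,0.02,0],"xyz": [0,0,-0.01],"hand": 1},
  {"rot": [0,0,0],"xyz": [0,0,-0.005],"hand": 1},
  {"rot": [0,0,0],"xyz": [0,0,0],"hand": 1},
])

```text
time_s: 19.4
tcp_pos: [0.4043, -0.3312, 0.1886]
ee_rot: [[-0.11, -0.994, -0.001], [-0.994, 0.11, -0.0], [0.0, 0.001, -1.0]]
wrist_force: [-0.5, 0.7, -2.1]
opening: 0.0155
```

```bash
python3 st.py .403 -.330 .1882 -96.3
```

```text
t 19.4 tcp [ 0.4043 -0.3312  0.1886] yaw -96.34 z-ax [-8.e-04 -0.e+00 -1.e+00] F [-0.5  0.7 -2.1] M [-0.04  0.06 -0.08] op 0.0155 j [-47.   17.1 113.4  -0.   49.5  49.4]
d/0.4 [-0.0034  0.0031 -0.0009] rotz/.08 0.01 tilt corr [ 0.   -0.01  0.  ]
tool board x,y -0.182 -0.3884
blade board x -0.1822
```

Emit:
step_arm([
  {"rot": [0,0,0],"xyz": [0,0,-0.0015],"hand": 1},
  {"rot": [0,0,0],"xyz": [0,0,0],"hand": 0.7},
  {"rot": [0,0,0],"xyz": [0,0,0],"hand": 0.4},
  {"rot": [0,0,0],"xyz": [0,0,0],"hand": 0},
  {"rot": [0,0,0],"xyz": [0,0,0],"hand": 0},
  {"rot": [0,0,0],"xyz": [0,0,0],"hand": 0},
])

```text
time_s: 20.0
tcp_pos: [0.4059, -0.3328, 0.1909]
ee_rot: [[-0.11, -0.994, 0.004], [-0.994, 0.11, -0.005], [0.004, -0.004, -1.0]]
wrist_force: [-0.1, -0.4, 0.4]
opening: 0.0818
```

```bash
python3 st.py .403 -.330 .28 -96.3
```

```text
t 20.0 tcp [ 0.4059 -0.3328  0.1909] yaw -96.34 z-ax [ 0.0037 -0.0049 -1.    ] F [-0.1 -0.4  0.4] M [-0.03 -0.02 -0.  ] op 0.0818 j [-47.   17.  113.2  -0.   49.4  49.4]
d/0.4 [-0.0072  0.007   0.2228] rotz/.08 0.01 tilt corr [0.061 0.046 0.   ]
tool board x,y -0.1804 -0.3898
blade board x -0.1797
```

Released. Rising straight up, then moving away toward the start so the cameras can see.

Emit:
step_arm([
  {"rot": [0,0,0],"xyz": [-0.003,0.003,0.03],"hand": 0},
  {"rot": [0,0,0],"xyz": [0,0,0.06],"hand": 0},
  {"rot": [0,0,0],"xyz": [0,0,0.08],"hand": 0},
  {"rot": [0,0,0],"xyz": [0,0,0.1],"hand": 0},
  {"rot": [0,0,0],"xyz": [0,0,0.1],"hand": 0},
  {"rot": [0,0,0.5],"xyz": [-0.07,-0.09,0.02],"hand": 0},
  {"rot": [0,0,0.5],"xyz": [-0.07,-0.09,0.02],"hand": 0},
  {"rot": [0,0,0.5],"xyz": [-0.07,-0.09,0],"hand": 0},
])

```text
time_s: 20.8
tcp_pos: [0.3198, -0.4361, 0.3683]
ee_rot: [[0.025, -1.0, 0.006], [-1.0, -0.025, -0.008], [0.009, -0.006, -1.0]]
wrist_force: [0.1, 0.4, -0.5]
opening: 0.0858
```

Emit:
step_arm([
  {"rot": [0,0,0.5],"xyz": [-0.05,-0.09,0],"hand": 0},
  {"rot": [0,0,0.5],"xyz": [-0.05,-0.09,0],"hand": 0},
  {"rot": [0,0,0],"xyz": [0,0,0],"hand": 0},
  {"rot": [0,0,0],"xyz": [0,0,0],"hand": 0},
])

```text
time_s: 21.2
tcp_pos: [0.2738, -0.514, 0.3745]
ee_rot: [[0.102, -0.995, 0.009], [-0.995, -0.102, -0.016], [0.017, -0.007, -1.0]]
wrist_force: [-0.3, 0.7, -1.1]
opening: 0.0854
```

```bash
python3 st.py .403 -.330 .28 -96.3;python3 - <<'E'
from lab import *
i=take("top","13");crop(i,250,115,500,330,3,"pics/c24.png");take("side","13")
labels(i,dict(copper=(283.6,156.4),yellow=(307.7,158.8),blue=(328.8,160.7),white=(353.,163.2),green=(375.1,165.3)))
from tins import tapeline
tapeline(i,[(74,712)])
E
```

```text
t 21.2 tcp [ 0.2738 -0.514   0.3745] yaw -84.14 z-ax [ 0.0087 -0.0163 -0.9998] F [-0.3  0.7 -1.1] M [ 0.04 -0.03 -0.02] op 0.0854 j [-6.890e+01  8.600e+00  1.003e+02  1.000e-01  7.010e+01  1.520e+01]
d/0.4 [ 0.3229  0.4601 -0.2361] rotz/.08 -2.65 tilt corr [0.204 0.109 0.   ]
tool board x,y -0.3 -0.5795
blade board x -0.2983
copper px [283.6 156.3] bx,by [0.0305 0.1316] size [0.0261 0.0258] ang 5.9
yellow px [307.7 158.8] bx,by [0.0301 0.0621] size [0.0253 0.0248] ang -0.8
blue px [328.7 160.7] bx,by [0.0304 0.0017] size [0.0282 0.0285] ang 0.3
white px [353.  163.1] bx,by [ 0.0302 -0.068 ] size [0.0228 0.023 ] ang -39.4
green px [375.1 165.3] bx,by [ 0.0301 -0.1317] size [0.0282 0.0279] ang 4.9
tape bx=0.0007 at y=0, slope deg 0.02 std 0.0001
```

View pics/c24.png

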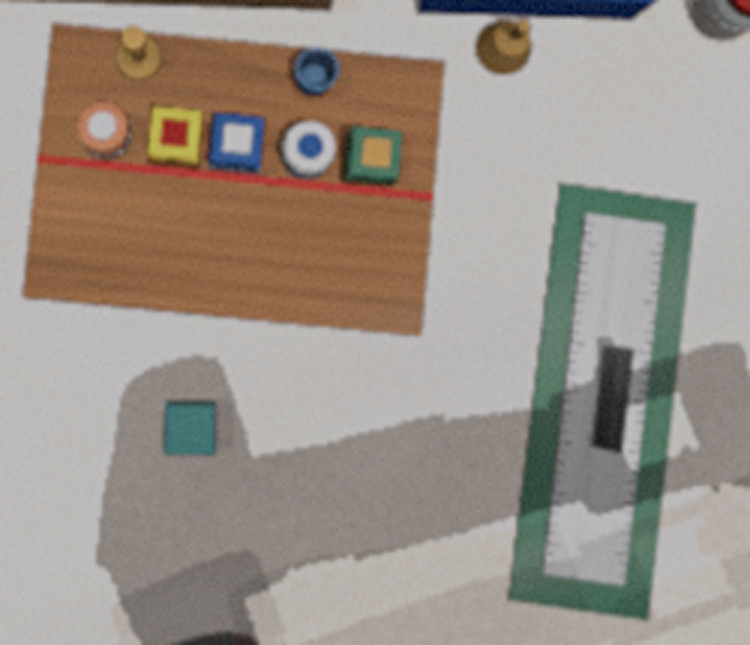

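View pics/side13.png

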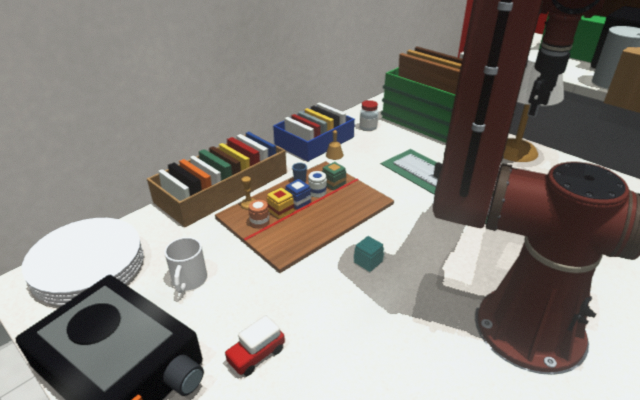

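Run:
```python
from meas import *
i=load("top13");o=np.array([250,115])
show("ruler",quad(i,np.array([[585,212],[666,223],[626,586],[545,573]])/3+o,.008))
from bench import hand_in,sense
print(sense()["joint_velocities"].round(2));print(hand_in())
```

```text
ruler c [ 0.4047 -0.3302] sides [0.0805 0.3616 0.0808 0.3614] ang [83.65 -6.29 83.52 -6.34] res [0.0003 0.0005 0.0004 0.0004]
[ 1.18 -0.15  0.78  0.27  0.06 -0.12]
the job is handed in; nothing more can be done
None
```

I picked up the ruler by its grip, pushed all five tins onto the tape line, laid the ruler back on its mat and handed the job in at about 21 s of the 64 s allowed. No verdict was reported.

**Tins:** The last top view puts all five tin centres about 29.5 mm past the middle of the tape. They agree with each other within 0.5 mm, and the allowed band is 19–31 mm. The square tins measure within about 2° of square, except one label fit on the green tin that read 4.9°. Its lid edges read 0.7–2.1°, and the limit is 5.7°. All five are upright in both views.

**Ruler:** It lies flat on the mat, within 2 mm of the mat's middle and parallel to it. The gripper is open and well clear.

**Doubts:**
- **Overshoot:** My first push left the tins at about 23 mm, which was already in the band. A lid-edge measurement that read low (21 mm) led me to push again, and that went about 3 mm further than I intended.
- **Thin margin:** Only about 1.5 mm is left to the far limit. The lid edges give 26–28.5 mm. The label centres give 29.4 mm from the side camera (three tins) and 29.5 mm from the top camera. I trusted the label centres and did not try to pull the tins back.
- **Other wares:** They look unmoved in the final pictures, but I did not measure each one.

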